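Pack the tortilla table's tools away

ROBOT

A 6-joint arm with a two-finger parallel gripper is mounted at the origin on the work surface. World frame = base frame: x ahead of the robot, y to its left, z up, the work surface at z = 0. Lengths are in mm, angles in rad, forces in N, time in s.
With the tool pointing down it reaches from about 300 to 775 mm from the base axis. Payload 14.6 kg.
Tool frame: the origin (TCP) lies midway between the tips of the shut fingers; the grasp point (between the pads) lies 19 mm behind it; z points along the fingers, y is the direction in which the jaws open and shut (so a half turn about z gives the same grasp; the last joint's range is limited). The gripper opens to 94 mm and grips with 3 to 60 N. Pads are 16 mm wide; open, the fingers measure 119 mm over their backs; the gripper's body (75 mm by 177 mm) begins 78 mm behind the grasp point.
Start: joints at [-1.416, 0.3, 1.521, -0, 1.321, -0.067], TCP at [120.986, -536.518, 169.246] pointing down, gripper open.
Joint ranges: [-3.03, 3.03], [-0.79, 2.21], [0.23, 2.52], [-1.04, 4.18], [0, 3.07], [-2.55, 2.55]. Speed limits (rad/s): [2.22, 2.22, 2.57, 3.14, 3.14, 3.14].

INTERFACE

Orientations are given as [roll, pitch, yaw] about the fixed x, y, z axes, in that order (R = Rz(yaw) Ry(pitch) Rx(roll)).
In Python, from cell import manip, camera gives the robot as it stands. The module is installed in compiled form; this text tells all that it offers.
- The arm moves only by the tool jog_arm, never from a script. Its argument "commands" is a list of rows, each a list of 7 numbers: the shift along the world's x, y, z in units of 1 m (1.0 is 1 m), then the turn, a rotation vector about the world's x, y, z in units of 120 degrees (1.0 is 120 degrees), then the opening, from 0 (shut) to 1 (fully open). In form: [[x, y, z, ax, ay, az, grip], ...]. A call has exactly 10 rows; each row is the pose to reach, as a shift and turn from the pose commanded when the call began; what a row does not reach only later rows make up. A row lasts 1/8 s, in which the tool goes at most 62.5 mm and 10.7 degrees, less where a joint would pass 70% of its speed; a pose out of reach is approached as far as the arm can. A call with a number of a shift or a turn outside -1 to 1 is refused whole. A call with a gripper value outside its range is refused whole. The fingers move at their own pace and stop on an object; "grip_force" is the grip in N (left out, the last holds). Time passes only in rows, so rows that repeat a pose let the fingers close, or fill a call up. It gives the time, the measured TCP pose, the force and the opening at its end, in the units of the state.
- manip.read_state(): the state, without advancing time (a new reading comes with each control period).
- camera(name): name is "side" or "top"; returns a dict with "pixels" (480x640x3 uint8, blue, green, red), "vertical_fov" (degrees; the focal length in pixels is half the picture's height over the tangent of half this angle, whatever the lens; pixels are square), "cx", "cy" (the principal point, pixels), "rvec" (rotation vector, rad) and "tvec" (3), from world to camera coordinates, as OpenCV has them. Camera axes: x right, y down, z forward; pixel columns grow to the right and rows downward; lengths in mm; the calibration is good to about 2 mm. A picture is of the moment at which its call begins. There is no depth.
- manip.sign_off(): hands the job in, once; it reports no verdict.
The state is a dict: "clock": time; "joints": joint angles; "qd": joint speeds; "effort": joint torques, N m; "eef_pos": TCP position; "eef_rot": TCP orientation; "wrist_force": force on the tool from outside, world axes, zero at the start; "moment": the same for the moment, N m; "finger_gap": finger opening in mm.
Only numpy, scipy, OpenCV 4.12 (cv2) and the standard library are available. Lean on these libraries where they do the work, as an engineer would, in place of code of your own. Each camera call takes 0.05 s, during which the arm holds its last target.

TASK

It is closing time at the tortilla table: hang the wire basket that was left standing on the open carrying case by its handle on the hook of the steel stand, and put every tool that lies on the table back in the case, each pressed fully home, level and flat on the floor of the cutout of its own shape. Some days not all the tools are out. Leave the masher, and the salt dish and cruet on their turntable, as they are.

Things in the scene. Friction and masses are not known exactly. Their poses are not given: they have to be found in the camera images.
- mallet_grip (a point): meat mallet, T-shaped from above: pale wooden handle 24 wide and 28 high, x from -100 to 50; aluminium cross head x 50 to 86, y -30 to 30, 36 high (mm). About 270 g. The point is on the handle where to grip it (across y), half-way up, 14 above the flat underside; x points to the head, z up. Lies flat on the table, or is absent (None).
- mallet_seat (a point): Where mallet_grip lies, axes agreeing, when the mallet is fully home in its cutout: outermost cutout on the case's -y side, head pocket away from the carrying handle. It is then 18 deep in the insert. Two sprung rubber studs in one wall catch the tool when it is 4 to 6 deep: it needs a push of some 3 to 10 N beyond its weight to slide to the floor, where the studs hold it by friction.
- squeezer_grip (a point): lime squeezer, closed: aluminium handle 22 wide and 28 high, x from -100 to 29; round head of diameter 58 centred at x 58, 30 high (domed to 36) (mm). About 240 g. The point is on the handle where to grip it (across y), half-way up, 14 above the flat underside; x points to the head, z up. Lies flat on the table, or is absent (None).
- squeezer_seat (a point): Where squeezer_grip lies, axes agreeing, when the squeezer is fully home in its cutout: second cutout from the -y side, round pocket next to the carrying handle. It is then 18 deep in the insert. Two sprung rubber studs in one wall catch the tool when it is 4 to 6 deep: it needs a push of some 3 to 10 N beyond its weight to slide to the floor, where the studs hold it by friction.
- cleaver_grip (a point): small cleaver in a rigid blade guard, L-shaped from above: dark wooden handle 24 wide and 28 high, x from -100 to 26; black guard x 26 to 90, y -12 to 36 (sticks out to the +y side only), 18 high (mm). About 220 g. The point is on the handle where to grip it (across y), half-way up, 14 above the flat underside; x points to the head, z up. Lies flat on the table, or is absent (None).
- cleaver_seat (a point): Where cleaver_grip lies, axes agreeing, when the cleaver is fully home in its cutout: third cutout from the -y side, pocket away from the carrying handle. It is then 18 deep in the insert. Two sprung rubber studs in one wall catch the tool when it is 4 to 6 deep: it needs a push of some 3 to 10 N beyond its weight to slide to the floor, where the studs hold it by friction.
- sharpener_grip (a point): pull-through knife sharpener, grey plastic: handle 26 wide and 28 high, x from -100 to 28; block head x 28 to 88, y -21 to 21, 34 high, with two black slots across its top (mm). About 160 g. The point is on the handle where to grip it (across y), half-way up, 14 above the flat underside; x points to the head, z up. Lies flat on the table, or is absent (None).
- sharpener_seat (a point): Where sharpener_grip lies, axes agreeing, when the sharpener is fully home in its cutout: outermost cutout on the +y side, block pocket next to the carrying handle. It is then 18 deep in the insert. Two sprung rubber studs in one wall catch the tool when it is 4 to 6 deep: it needs a push of some 3 to 10 N beyond its weight to slide to the floor, where the studs hold it by friction.
- case_mid (a point): Middle of the top face of the grey insert in the open black case (fixed; base 222 x 276, rim 30 above the table; empty lid laid flat behind). x points to the lid, away from the carrying handle; y along the long side. Insert top 26, cutout floors 8 above the table. Four cutouts 60 apart in y run along x; each follows its tool's outline with 1.2 clearance all round.
- basket_bar (a point): Empty steel wire basket, 90 (x) by 110 (y) by 60 high, with a fixed upright arch handle; about 220 g. The point is the middle of the handle's straight round top bar, 135 above the underside. The bar runs along y from -46 to 46 and is 9 thick. It stands upright on the case's insert at the start.
- hook_seat (a point): Where the middle of the basket's top bar rests when it hangs in the V-shaped hollow of the upturned hook on a fixed steel stand, 228 above the table. The hook is a bent steel strap, 16 wide (y) and 4 thick, in the x-z plane: its post (14 thick) stands at x +85, its flat arm lies 19 above this point, its upturned tip is at x -23, rising 27 above this point. A hung bar lies across it, along y.
- masher: Bystander: wooden masher, 207 high, standing on its 64 wide head. Origin in the centre of its underside.
- salt_dish: Bystander: white ceramic salt dish, 84 wide, 32 high, on the turntable. Origin in the centre of its underside.
- cruet: Bystander: green glass cruet, 66 wide, 162 high, on the turntable. Origin in the centre of its underside.
- trough_mid (a point): Middle of the floor of the finger trough (8 above the table) that crosses all four cutouts at the tools' grips: x -23 to 23, y -134 to 134, as deep as the cutouts, so that fingers can stay on a handle while the tool is pressed in. Axes as case_mid.
- turntable: Bystander: round wooden turntable, 210 wide, top 24 above the table, fixed, under the salt dish and cruet. Origin in the centre of its underside.

How it is judged:
By the outcome, as a careful person would: the job done as asked, in the order asked, and still so for the second after the job is handed in, with the robot touching nothing.
Of mallet, squeezer, cleaver, sharpener only 3 to 4 are there at a start; the rules pass over those that are not, and their reading is None.
At some moment in a run one of mallet, squeezer, cleaver, sharpener may be knocked a few centimetres aside while the robot is not near it.
It also fails if it takes over 210 s, if anything falls off the work surface, if the arm or the gripper's body presses on something with over 40 N, if the wrist force passes 120 N, or if a joint passes its speed limit or range.

## Working session

There is one attempt and no reset: what is moved stays moved. The work goes in short steps, Python scripts to look and compute and a tool call to move; the robot and the scene stay as the last step left them, time stands still between calls to the robot, and variables do not carry over. Pictures are saved under pics/ and viewed, and the job is handed in when it is done.

Besides the shell and the picture viewer there is one more tool, called after "Emit:" as a command line: name --pt "numbers of a row" for each row, then --argument value for the rest. jog_arm: Moves the arm, as the interface text tells. Its arguments: {"type":"object","properties":{"commands":{"type":"array","items":{"type":"array","items":{"type":"number"}}},"grip_force":{"type":"number"}},"required":["commands"]}

```bash
mkdir -p pics; cat > h.py <<'E'
import numpy as np, cv2
from cell import manip, camera
def snap(name,fn=None):
    c=camera(name)
    if fn: cv2.imwrite('pics/'+fn,c['pixels'])
    return c
def K(c):
    f=240/np.tan(np.radians(c['vertical_fov'])/2)
    return np.array([[f,0,c['cx']],[0,f,c['cy']],[0,0,1]])
def ray(c,uv):
    R=cv2.Rodrigues(np.array(c['rvec'],float))[0]; t=np.array(c['tvec'],float).reshape(3)
    uv=np.atleast_2d(np.array(uv,float))
    d=(np.linalg.inv(K(c))@np.c_[uv,np.ones(len(uv))].T).T@R
    return -R.T@t,d
def onz(c,uv,z):
    o,d=ray(c,uv); s=(z-o[2])/d[:,2]
    return o+s[:,None]*d
def proj(c,P):
    return cv2.projectPoints(np.atleast_2d(np.array(P,float)),np.array(c['rvec'],float),np.array(c['tvec'],float),K(c),None)[0].reshape(-1,2)
def tri(c1,uv1,c2,uv2):
    o1,d1=ray(c1,uv1);o2,d2=ray(c2,uv2);d1=d1[0];d2=d2[0]
    A=np.c_[d1,-d2];s=np.linalg.lstsq(A,o2-o1,rcond=None)[0]
    p,q=o1+s[0]*d1,o2+s[1]*d2
    return (p+q)/2,np.linalg.norm(p-q)
E
python3 - <<'E'
from h import *
for n in('top','side'):
    c=snap(n,n+'0.png');o,d=ray(c,[[320,240]]);print(n,c['vertical_fov'],c['cx'],c['cy'],o,d,[k for k in c])
print(manip.read_state())
E
```

```text
top 45.763560644424466 324.1474365419545 241.71468164837952 [ 220.57563008  -50.89275898 1561.19494217] [[ 0.2122963  -0.00109165 -0.9772366 ]] ['pixels', 'vertical_fov', 'cx', 'cy', 'rvec', 'tvec']
side 54.78019170598462 324.15080568930193 240.16729936066312 [-14.60879243 806.72392586 852.09213594] [[ 0.43597694 -0.69832759 -0.56775269]] ['pixels', 'vertical_fov', 'cx', 'cy', 'rvec', 'tvec']
{'clock': 0.1, 'joints': array([-1.41556744e+00,  3.00418763e-01,  1.52153700e+00,  1.17876322e-05,
        1.32071547e+00, -6.65752657e-02]), 'qd': array([-0.00099227, -0.00134598, -0.0001002 , -0.00023261,  0.000701  ,
       -0.00023389]), 'effort': array([ 9.30669339e-04, -5.32648051e+01, -3.53285301e+01,  7.09341466e-02,
        2.35680677e-02, -5.92738206e-05]), 'eef_pos': array([ 120.96387764, -536.23918838,  168.7337114 ]), 'eef_rot': array([-3.14051722e+00, -8.31464585e-05,  2.21801185e-01]), 'wrist_force': array([-0.94853434,  0.23764968,  0.46046165]), 'moment': array([-0.03237122, -0.01146202,  0.04759969]), 'finger_gap': 93.7733415470811}
```

View pics/top0.png

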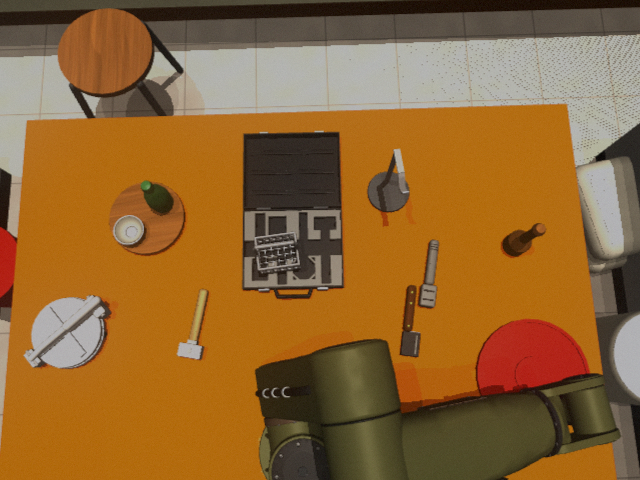

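View pics/side0.png

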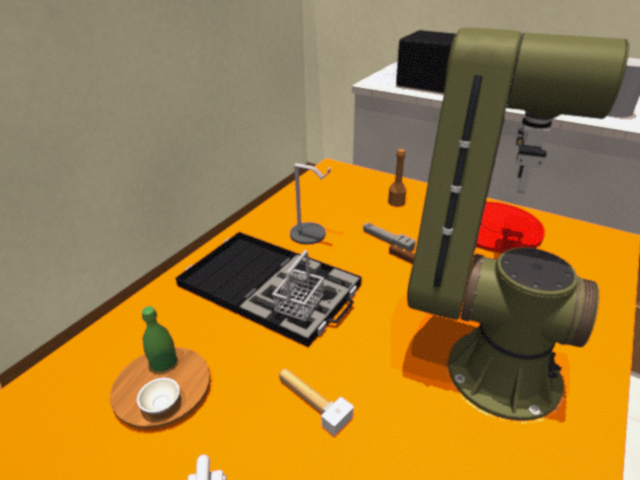

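```bash
python3 - <<'E'
import cv2
a=cv2.imread('pics/top0.png')
cv2.imwrite('pics/c1.png',cv2.resize(a[120:310,230:450],None,fx=3.6,fy=3.1*3.6/3.1*0+3.1,interpolation=cv2.INTER_CUBIC))
b=cv2.imread('pics/side0.png')
cv2.imwrite('pics/c2.png',cv2.resize(b[150:350,170:370],None,fx=3,fy=3,interpolation=cv2.INTER_CUBIC))
E
```

```text
(no output)
```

View pics/c1.png

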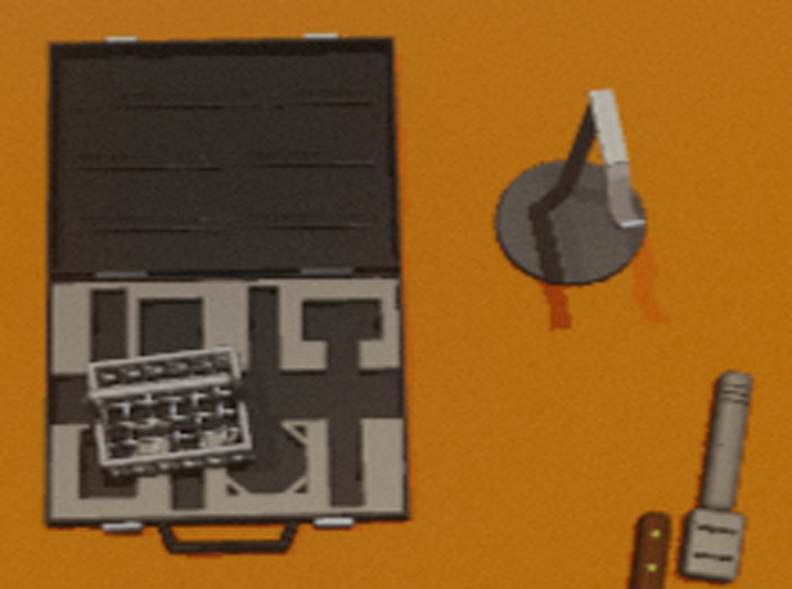

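View pics/c2.png

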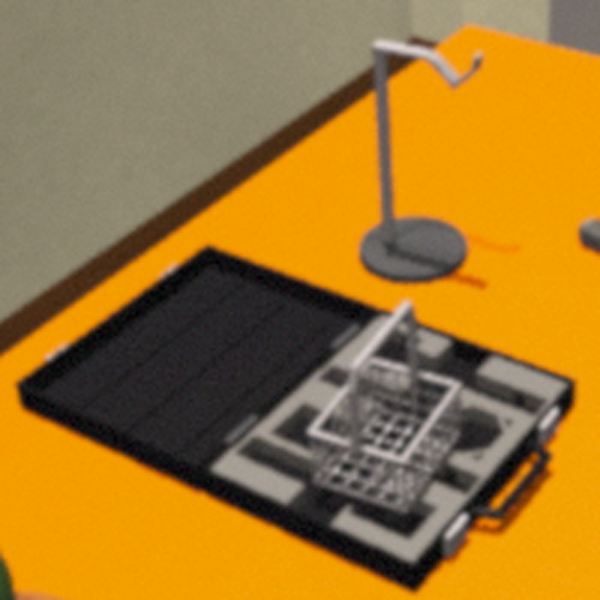

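```bash
python3 - <<'E'
from h import *
T=snap('top');S=snap('side')
e=onz(S,[[290.7,270.7],[305,252.7]],161);print('bar side',e,np.linalg.norm(e[1]-e[0]),proj(T,e), proj(T,e)-[230,120])
def cr(p): return [230+p[0]/3.6,120+p[1]/3.1]
def cs(p): return [170+p[0]/3,150+p[1]/3]
# case rim corners: front-left,front-right(image), hinge l, r
P=[cr(p) for p in [(47,524),(408,520),(50,275),(401,273)]]
print('rim',onz(T,P,30))
P=[cs(p) for p in [(415,588),(574,380),(210,470),(368,313)]]
print('rim side',onz(S,P,30))
# hook: tip end and arm start
print('tip',tri(T,cr((632,223)),S,cs((480,55))))
print('armend',tri(T,cr((600,92)),S,cs((376,43))))
print('armfront',tri(T,cr((617,165)),S,cs((430,52))))
E
python3 - <<'E'
import cv2
a=cv2.imread('pics/top0.png')
cv2.imwrite('pics/c3.png',cv2.resize(a[225:285,245:310],None,fx=9,fy=9,interpolation=cv2.INTER_CUBIC))
b=cv2.imread('pics/side0.png')
cv2.imwrite('pics/c4.png',cv2.resize(b[155:195,285:335],None,fx=12,fy=12,interpolation=cv2.INTER_CUBIC))
cv2.imwrite('pics/c5.png',cv2.resize(a[145:200,380:415],None,fx=10,fy=10,interpolation=cv2.INTER_CUBIC))
E
```

```text
bar side [[509.01319232 102.92896375 161.        ]
 [519.28058839  24.12423813 161.        ]] 79.47077577731588 [[258.37109208 248.19041359]
 [289.65604532 243.14253148]] [[ 28.37109208 128.19041359]
 [ 59.65604532 123.14253148]]
rim [[ 424.68716048  159.87583615   30.        ]
 [ 418.886173   -111.37029357   30.        ]
 [ 649.68858865  156.51192508   30.        ]
 [ 642.26764175 -115.22241998   30.        ]]
rim side [[ 411.48881011  183.32189085   30.        ]
 [ 422.35493362 -108.73014841   30.        ]
 [ 636.7097487   160.02251368   30.        ]
 [ 647.82894693  -98.55255075   30.        ]]
tip (array([ 614.88971462, -261.66152127,  252.62847825]), np.float64(1.7816697136206412))
armend (array([ 727.20875066, -247.70641686,  244.2131023 ]), np.float64(0.6309923052800581))
armfront (array([ 666.44941609, -254.95867243,  245.70411559]), np.float64(2.100244977540764))
```

View pics/c3.png

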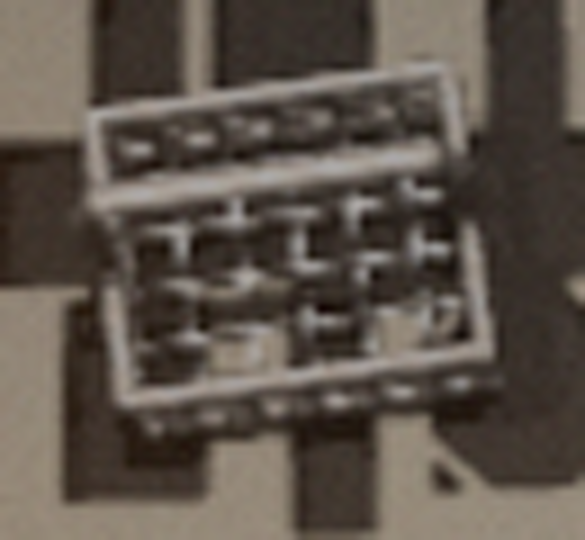

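View pics/c4.png

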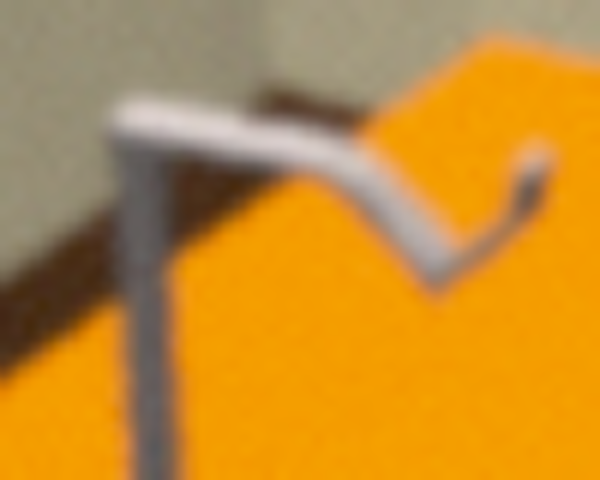

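View pics/c5.png

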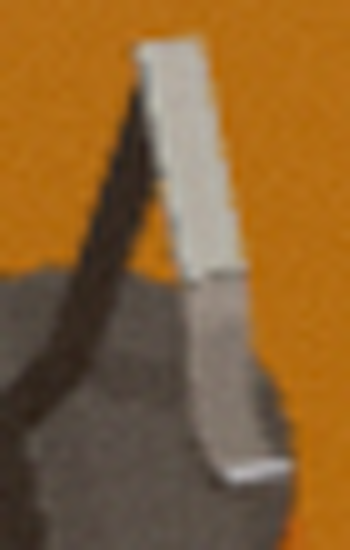

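```bash
python3 - <<'E'
from h import *
T=snap('top');S=snap('side')
e=onz(T,[[255.8,247.2],[293.9,242.2]],161);print('bar top',e,e.mean(0),np.linalg.norm(e[1]-e[0]),np.degrees(np.arctan2(*(e[0]-e[1])[[1,0]])), 'in side',proj(S,e))
P=np.array([[397.2,149.2],[401.2,172.5],[405.8,192]])
h=np.vstack([onz(T,P[:2],249),onz(T,P[2:],255)]);print('hook',h,'side',proj(S,h), [np.degrees(np.arctan2(*(h[0]-h[i])[[1,0]])) for i in (1,2)])
# side: seat V px 
c=[285+435/12,155+262/12]
print('V', onz(S,[c],224))
c=[285+540/12,155+150/12]
print('tip', onz(S,[c],255))
c=[285+120/12,155+115/12]
print('armend', onz(S,[c],249))
# bar in side
print(onz(S,[[290.7,270.7],[305,252.7]],161))
E
python3 - <<'E'
import cv2
a=cv2.imread('pics/top0.png')
cv2.imwrite('pics/c6.png',cv2.resize(a[200:300,235:350],None,fx=6,fy=6,interpolation=cv2.INTER_CUBIC))
b=cv2.imread('pics/side0.png')
cv2.imwrite('pics/c7.png',cv2.resize(b[240:345,230:365],None,fx=5.5,fy=5.5,interpolation=cv2.INTER_CUBIC))
E
```

```text
bar top [[511.7734309  109.35810485 161.        ]
 [521.33976439  13.39471936 161.        ]] [516.55659764  61.37641211 161.        ] 96.43902783786483 95.69285517573758 in side [[288.22490064 271.77736905]
 [306.61657463 250.31328695]]
hook [[ 726.25778079 -248.49957546  249.        ]
 [ 666.19573215 -254.51988818  249.        ]
 [ 614.83981905 -261.51902853  255.        ]] side [[295.77392851 162.88085175]
 [313.64679639 166.48230879]
 [329.69371038 167.55109357]] [np.float64(5.723917679235527), np.float64(6.664922055059913)]
V [[ 637.34995238 -250.15510479  224.        ]]
tip [[ 614.2352937  -262.26439194  255.        ]]
armend [[ 721.63109239 -237.46050739  249.        ]]
[[509.01319232 102.92896375 161.        ]
 [519.28058839  24.12423813 161.        ]]
```

View pics/c6.png

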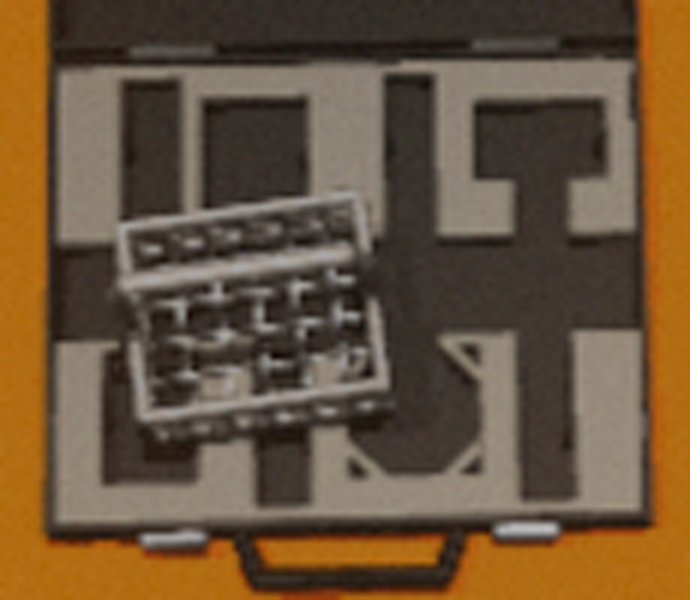

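View pics/c7.png

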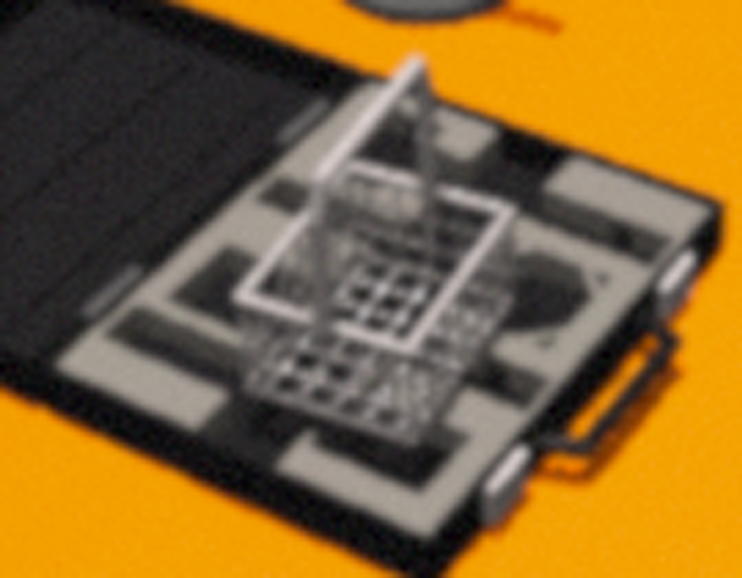

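Emit:
jog_arm --pt "0 0 0.06 0 0 0 1" --pt "0.02 0.04 0.11 0 0 0.05 1" --pt "0.05 0.09 0.13 0 0 0.12 1" --pt "0.08 0.14 0.13 0 0 0.19 1" --pt "0.11 0.19 0.13 0 0 0.26 1" --pt "0.14 0.24 0.13 0 0 0.33 1" --pt "0.18 0.29 0.13 0 0 0.4 1" --pt "0.22 0.34 0.13 0 0 0.47 1" --pt "0.25 0.39 0.13 0 0 0.54 1" --pt "0.28 0.44 0.13 0 0 0.6 1"

```text
clock: 1.55
eef_pos: [401.7, -94.5, 299.4]
eef_rot: [3.141, 0.0, 1.483]
wrist_force: [0.4, 0.1, 0.9]
finger_gap: 93.8
```

```bash
python3 - <<'E'
from h import *
snap('top','t1.png');snap('side','s1.png')
s=manip.read_state();print(s['eef_pos'],np.degrees(s['eef_rot']),s['joints'])
E
```

```text
[402.49368548 -92.50182459 299.05951428] [-1.79990794e+02 -4.36376402e-02  8.52478388e+01] [-3.15163608e-01 -8.57157335e-02  1.64991779e+00  7.04215928e-04
  1.57772224e+00 -2.32218049e-01]
```

View pics/t1.png

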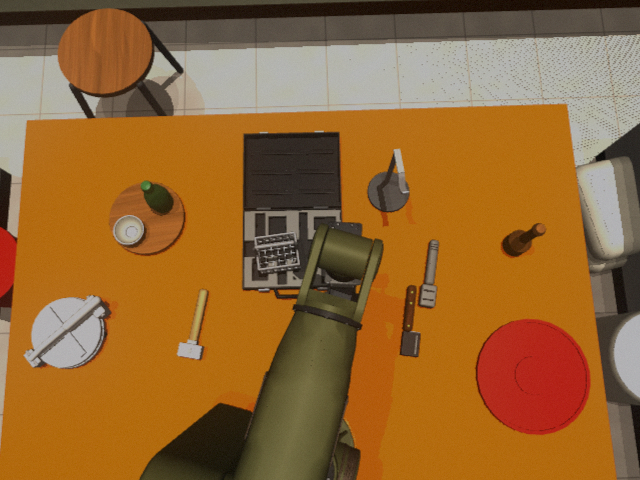

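View pics/s1.png

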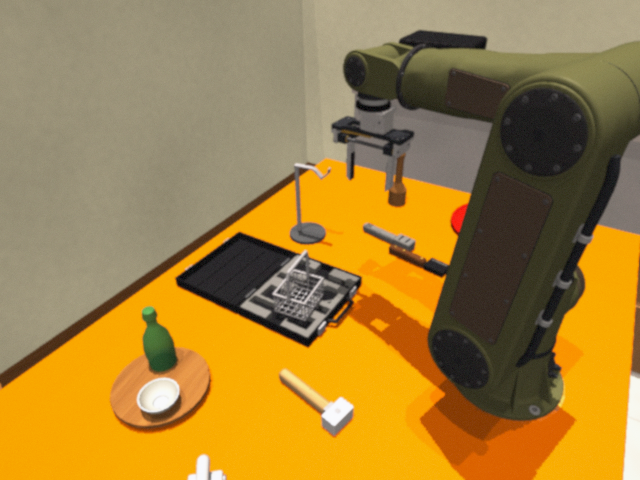

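Emit:
jog_arm --pt "0.03 0.05 0 0 0 0.04 1" --pt "0.06 0.1 0 0 0 0.07 1" --pt "0.09 0.14 -0.02 0 0 0.092 1" --pt "0.113 0.1835 -0.04 0 0 0.092 1" --pt "0.113 0.1835 -0.07 0 0 0.092 1" --pt "0.113 0.1835 -0.1 0 0 0.092 1" --pt "0.113 0.1835 -0.12 0 0 0.092 1" --pt "0.113 0.1835 -0.12 0 0 0.092 1" --pt "0.113 0.1835 -0.12 0 0 0.092 1" --pt "0.113 0.1835 -0.12 0 0 0.092 1"

```text
clock: 2.9
eef_pos: [514.4, 86.8, 180.3]
eef_rot: [3.14, 0.0, 1.671]
wrist_force: [-0.5, 1.4, -0.2]
finger_gap: 93.9
```

```bash
python3 - <<'E'
from h import *
c=snap('side');cv2.imwrite('pics/s2.png',cv2.resize(c['pixels'][150:350,200:400],None,fx=3,fy=3,interpolation=cv2.INTER_CUBIC))
s=manip.read_state();p=s['eef_pos'];print(p,np.degrees(s['eef_rot']))
t=snap('top');cv2.imwrite('pics/t2.png',cv2.resize(t['pixels'][200:300,230:350],None,fx=6,fy=6,interpolation=cv2.INTER_CUBIC))
print((proj(c,p)-[200,150])*3,(proj(t,p)-[230,200])*6)
E
```

```text
[514.31046861  86.92462386 180.07223217] [1.79925652e+02 2.22989619e-03 9.57410796e+01]
[[276.78797251 330.62182905]] [[203.64802231 266.15463156]]
```

View pics/s2.png

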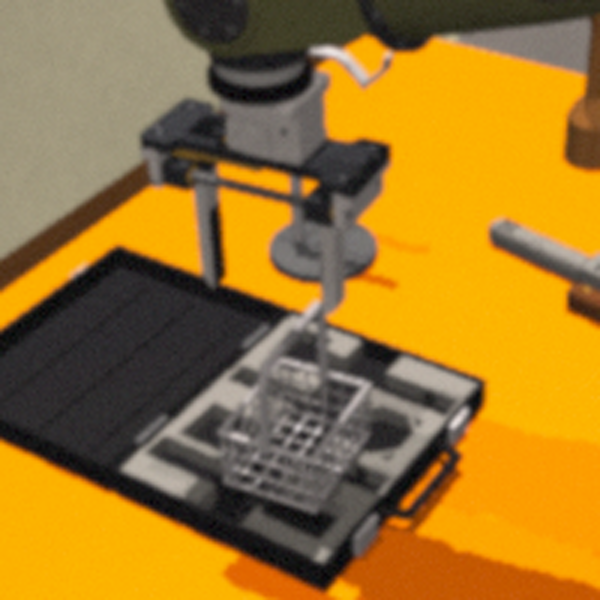

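View pics/t2.png

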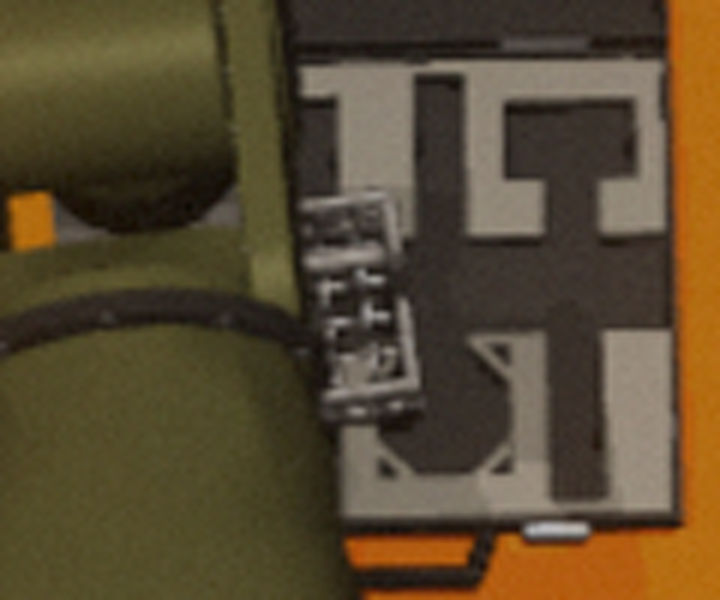

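```bash
python3 - <<'E'
from h import *
c=snap('side')
for dz in (0,10,20):
  a=np.radians(5.7);p=np.array([514.3,86.9,180+dz])
  for s in (47,60,-47,-60):
    for w in (8,-8):
      q=p+s*np.array([np.cos(a),np.sin(a),0])+w*np.array([-np.sin(a),np.cos(a),0]);print(dz,s,w,((proj(c,q)-[200,150])*3).round())
E
python3 - <<'E'
import cv2
c=cv2.imread('pics/s2.png')
cv2.imwrite('pics/s2b.png',cv2.resize(c[150:350,150:400],None,fx=3,fy=3,interpolation=cv2.INTER_CUBIC))
E
```

```text
0 47 8 [[221. 321.]]
0 47 -8 [[231. 311.]]
0 60 8 [[207. 317.]]
0 60 -8 [[217. 307.]]
0 -47 8 [[325. 351.]]
0 -47 -8 [[334. 340.]]
0 -60 8 [[339. 356.]]
0 -60 -8 [[348. 344.]]
10 47 8 [[220. 311.]]
10 47 -8 [[230. 301.]]
10 60 8 [[206. 307.]]
10 60 -8 [[216. 297.]]
10 -47 8 [[324. 341.]]
10 -47 -8 [[333. 330.]]
10 -60 8 [[339. 346.]]
10 -60 -8 [[348. 334.]]
20 47 8 [[219. 301.]]
20 47 -8 [[229. 291.]]
20 60 8 [[205. 297.]]
20 60 -8 [[216. 287.]]
20 -47 8 [[324. 331.]]
20 -47 -8 [[333. 320.]]
20 -60 8 [[339. 335.]]
20 -60 -8 [[348. 324.]]
```

View pics/s2b.png

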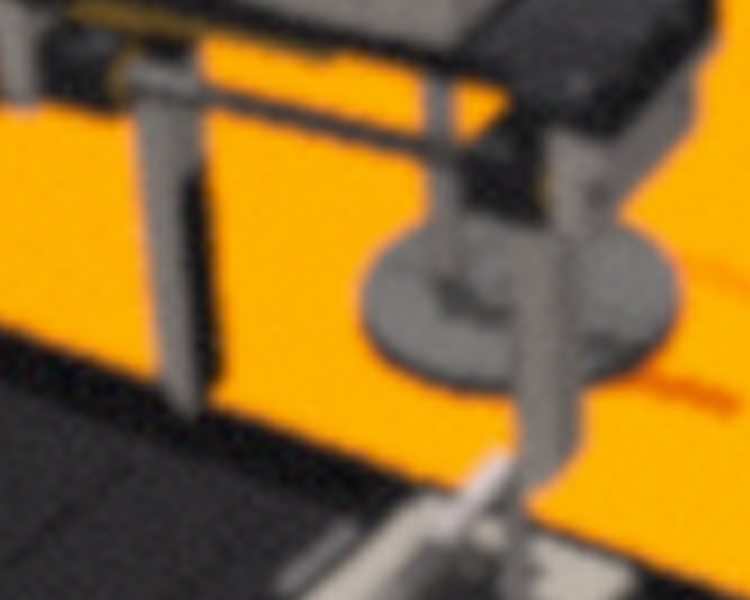

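Emit:
jog_arm --pt "0 0 -0.02 0 0 0 1" --pt "0 0 -0.037 0 0 0 1" --pt "0 0 -0.037 0 0 0 0.5" --pt "0 0 -0.037 0 0 0 0.5" --pt "0 0 -0.037 0 0 0 0.5" --pt "0 0 -0.037 0 0 0 0.5" --pt "0 0 -0.037 0 0 0 0.5" --pt "0 0 -0.037 0 0 0 0.5" --pt "0 0 -0.037 0 0 0 0.5" --pt "0 0 -0.037 0 0 0 0.5"

```text
clock: 4.3
eef_pos: [514.0, 87.0, 142.2]
eef_rot: [-3.142, 0.0, 1.671]
wrist_force: [-0.1, -0.1, 0.0]
finger_gap: 46.8
```

```bash
python3 - <<'E'
from h import *
c=snap('side');cv2.imwrite('pics/s3.png',cv2.resize(c['pixels'][200:300,240:340],None,fx=6,fy=6,interpolation=cv2.INTER_CUBIC))
s=manip.read_state();p=s['eef_pos'];print(p,np.degrees(s['eef_rot']),s['finger_gap'])
a=np.radians(5.7)
for z in (p[2],p[2]+20,):
  for g in (23,-23): print(z,g,((proj(c,[p[0]+g*np.cos(a),p[1]+g*np.sin(a),z])-[240,200])*6))
print((proj(c,[513.9,87.3,161])-[240,200])*6)
E
```

```text
[513.98198698  86.96766421 142.23503847] [-1.79997319e+02 -9.24610645e-04  9.57442517e+01] 46.90360982027907
142.23503846516957 23 [[269.35308649 420.82037691]]
142.23503846516957 -23 [[368.42208457 450.35375359]]
162.23503846516957 23 [[266.60438217 382.22776636]]
162.23503846516957 -23 [[366.64176605 411.49506126]]
[[316.10506571 399.66736934]]
```

View pics/s3.png

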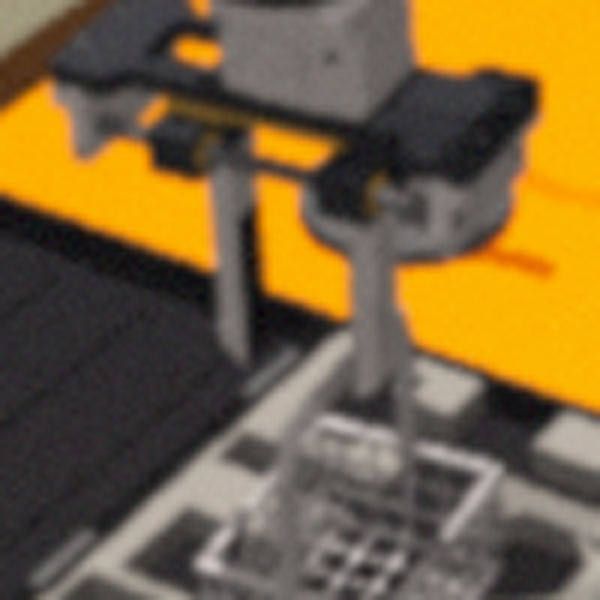

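Emit:
jog_arm --pt "0 0 -0.015 0 0 0 0.5" --pt "0 0 -0.015 0 0 0 0.3" --pt "0 0 -0.015 0 0 0 0" --pt "0 0 -0.015 0 0 0 0" --pt "0 0 -0.015 0 0 0 0" --pt "0 0 -0.015 0 0 0 0" --pt "0 0 -0.015 0 0 0 0" --pt "0 0 -0.015 0 0 0 0" --pt "0 0 -0.015 0 0 0 0" --pt "0 0 -0.015 0 0 0 0" --grip_force 50

```text
clock: 5.6
eef_pos: [514.6, 87.5, 129.2]
eef_rot: [3.139, -0.001, 1.671]
wrist_force: [-6.4, 2.0, 17.5]
finger_gap: 0.6
```

```bash
python3 - <<'E'
from h import *
c=snap('side');cv2.imwrite('pics/s4.png',cv2.resize(c['pixels'][200:300,240:340],None,fx=6,fy=6,interpolation=cv2.INTER_CUBIC))
s=manip.read_state();p=s['eef_pos'];print(p,s['finger_gap'],s['wrist_force'])
for z in (0,19,39): print(z,((proj(c,p+[0,0,z])-[240,200])*6))
E
```

```text
[514.57513123  87.47583385 129.21370708] 0.4656794444466033 [-6.46929274  2.64189349 17.17213344]
0 [[318.09489575 460.49049269]]
19 [[315.94766397 424.19506172]]
39 [[313.64272954 385.23392614]]
```

View pics/s4.png

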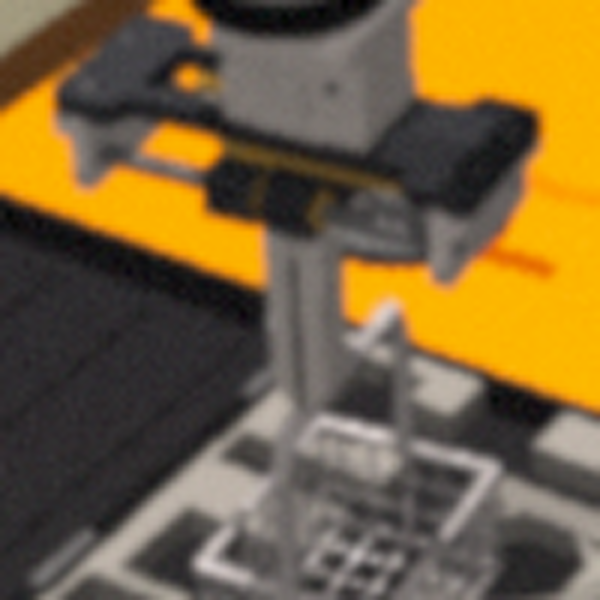

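Emit:
jog_arm --pt "0 0 0.03 0 0 0 0" --pt "0 0 0.03 0 0 0 0.4" --pt "0 0 0.03 0 0 0 0.4" --pt "0 0 0.03 0 0 0 0.4" --pt "0 0 0.03 0 0 0 0.4" --pt "0 0 0.03 0 0 0 0.4" --pt "0 0 0.01 0 0 0 0.4" --pt "0 0 -0.01 0 0 0 0.4" --pt "0 0 -0.021 0 0 0 0.4" --pt "0 0 -0.021 0 0 0 0.4"

```text
clock: 6.9
eef_pos: [513.7, 87.0, 105.8]
eef_rot: [-3.14, -0.0, 1.671]
wrist_force: [0.2, -0.2, 0.7]
finger_gap: 37.7
```

```bash
python3 - <<'E'
from h import *
c=snap('side');cv2.imwrite('pics/s5.png',cv2.resize(c['pixels'][200:300,240:340],None,fx=6,fy=6,interpolation=cv2.INTER_CUBIC))
s=manip.read_state();p=s['eef_pos'];print(p,s['finger_gap'],s['wrist_force'])
E
```

```text
[514.10048585  86.98106405 106.49414993] 37.98949130304642 [0.33425632 0.18892221 0.68548461]
```

View pics/s5.png

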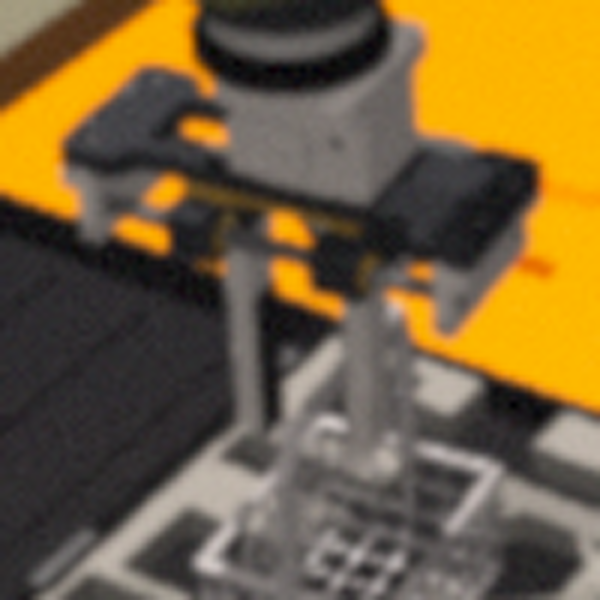

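Emit:
jog_arm --pt "0 0 0 0 0 0 0" --pt "0 0 0 0 0 0 0" --pt "0 0 0 0 0 0 0" --pt "0 0 0 0 0 0 0" --pt "0 0 0 0 0 0 0" --pt "0 0 0 0 0 0 0" --pt "0 0 0.01 0 0 0 0" --pt "0 0 0.03 0 0 0 0" --pt "0 0 0.05 0 0 0 0" --pt "0 0 0.05 0 0 0 0" --grip_force 55

```text
clock: 8.2
eef_pos: [514.7, 87.0, 157.6]
eef_rot: [3.139, 0.0, 1.671]
wrist_force: [0.1, 0.0, -2.8]
finger_gap: 7.6
```

```bash
python3 - <<'E'
from h import *
c=snap('side');cv2.imwrite('pics/s6.png',cv2.resize(c['pixels'][200:300,240:340],None,fx=6,fy=6,interpolation=cv2.INTER_CUBIC))
s=manip.read_state();p=s['eef_pos'];print(p,s['finger_gap'],s['wrist_force'],s['moment'])
E
```

```text
[514.07894095  86.9433697  156.32826722] 7.040054483421709 [-0.35579128 -0.21329353 -2.83794364] [-0.04152977 -0.08278468 -0.01239834]
```

View pics/s6.png

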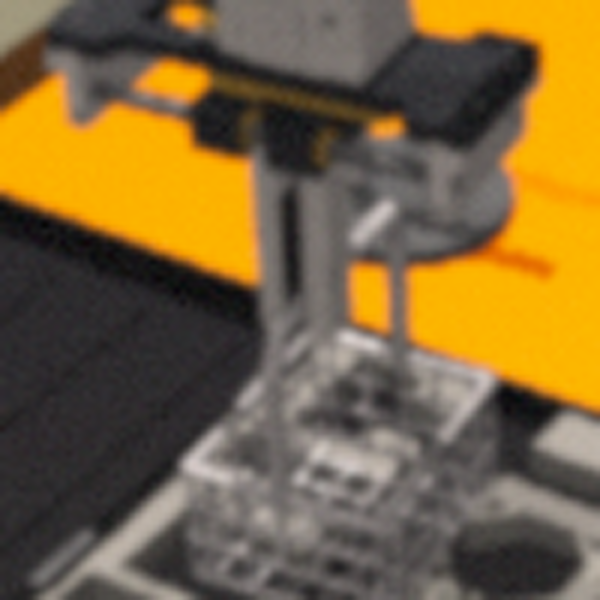

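Emit:
jog_arm --pt "0 0 0.035 0 0 0 0" --pt "0 -0.02 0.066 0 0 0 0" --pt "0.005 -0.055 0.066 0 0 0 0" --pt "0.01 -0.1 0.066 0 0 0 0" --pt "0.015 -0.145 0.066 0 0 0 0" --pt "0.02 -0.19 0.066 0 0 0 0" --pt "0.025 -0.235 0.066 0 0 0 0" --pt "0.03 -0.275 0.066 0 0 0 0" --pt "0.035 -0.305 0.066 0 0 0.004 0" --pt "0.04 -0.3285 0.066 0 0 0.004 0"

```text
clock: 9.5
eef_pos: [553.6, -242.8, 220.7]
eef_rot: [-3.14, -0.001, 1.679]
wrist_force: [0.9, 0.5, -2.4]
finger_gap: 7.3
```

```bash
python3 - <<'E'
from h import *
c=snap('side','s7.png');t=snap('top','t7.png')
s=manip.read_state();p=s['eef_pos'];print(p,np.degrees(s['eef_rot']),s['finger_gap'],s['wrist_force'],s['moment'])
E
```

```text
[ 553.58625487 -243.33254275  220.38579481] [-1.79878921e+02 -5.04639203e-02  9.61098803e+01] 7.572145442189715 [ 0.08282948  1.02897444 -3.72764606] [ 0.05267934 -0.11013505  0.03266157]
```

View pics/s7.png

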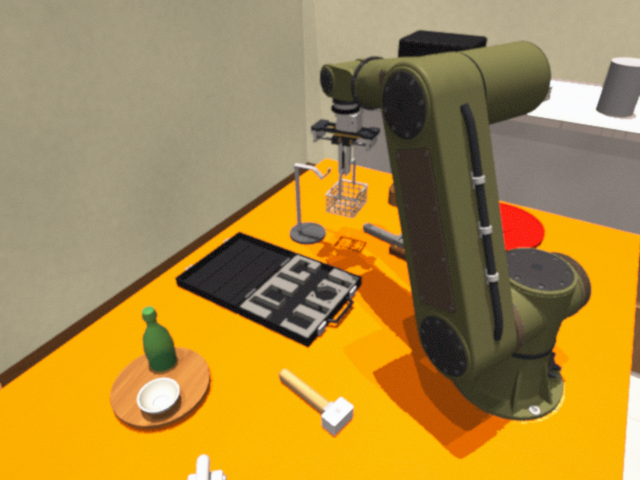

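View pics/t7.png

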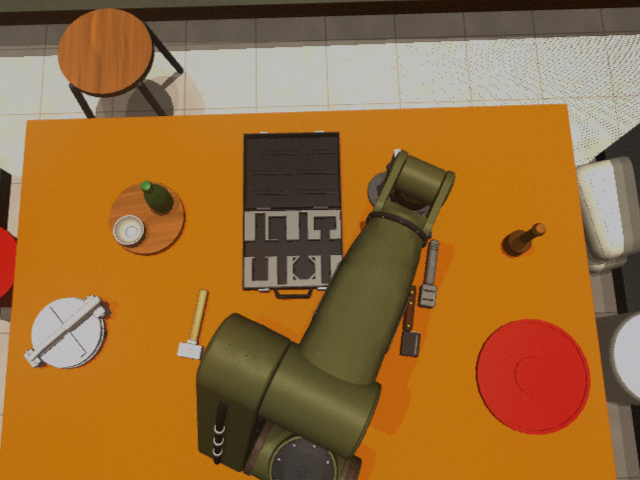

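```bash
python3 - <<'E'
import cv2
b=cv2.imread('pics/s7.png')
cv2.imwrite('pics/s7b.png',cv2.resize(b[110:250,280:420],None,fx=4.2,fy=4.2,interpolation=cv2.INTER_CUBIC))
from h import *
S=snap('side')
# predicted bar ends
a=np.radians(96.1);u=np.array([np.cos(a),np.sin(a),0]);g=np.array([553.6,-243,220.4+55])
for d in (20,-72,-26): print(d,(proj(S,g+u*d)-[280,110])*4.2)
E
```

```text
20 [[261.50818417 256.67337544]]
-72 [[313.09204027 203.21103524]]
-26 [[287.96505968 229.25304308]]
```

View pics/s7b.png

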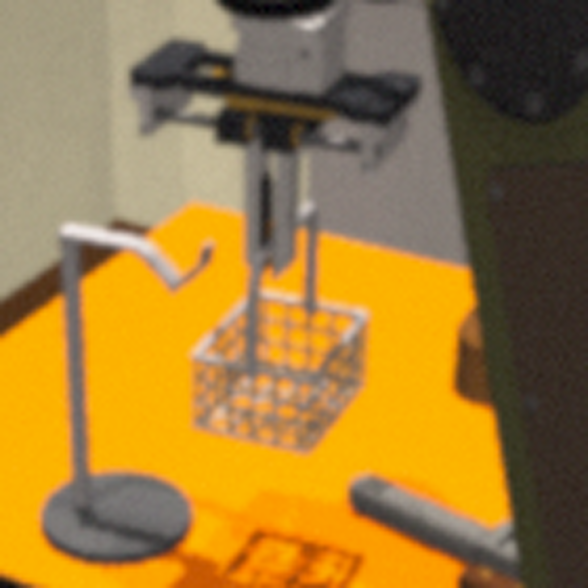

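Emit:
jog_arm --pt "0.01 0.001 0.002 0 0 0 0" --pt "0.02 0.002 0.002 0 0 0 0" --pt "0.03 0.003 0.002 0 0 0 0" --pt "0.04 0.004 0.002 0 0 0 0" --pt "0.05 0.005 0.002 0 0 0 0" --pt "0.06 0.006 0.002 0 0 0 0" --pt "0.07 0.0075 0.002 0 0 0 0" --pt "0.08 0.0086 0.002 0 0 0 0" --pt "0.08 0.0086 0.002 0 0 0 0" --pt "0.08 0.0086 0.002 0 0 0 0"

```text
clock: 10.9
eef_pos: [633.9, -233.0, 224.2]
eef_rot: [-3.141, -0.0, 1.679]
wrist_force: [-0.1, 0.2, -3.1]
finger_gap: 7.6
```

```bash
python3 - <<'E'
from h import *
S=snap('side');b=S['pixels']
cv2.imwrite('pics/s8.png',cv2.resize(b[110:250,260:400],None,fx=4.2,fy=4.2,interpolation=cv2.INTER_CUBIC))
s=manip.read_state();p=s['eef_pos'];print(p,np.degrees(s['eef_rot']),s['finger_gap'],s['wrist_force'],s['moment'])
a=np.radians(96.1);u=np.array([np.cos(a),np.sin(a),0]);g=p+[0,0,55]
for d in (20,-72,-26): print(d,(proj(S,g+u*d)-[260,110])*4.2)
E
```

```text
[ 633.78282475 -233.03296373  224.31233312] [-1.79995610e+02  4.95876697e-03  9.62196589e+01] 7.3607299960407095 [-0.74284884  0.3829004  -2.68424681] [-0.03624703 -0.07723326 -0.03951364]
20 [[235.0997158  230.65185063]]
-72 [[291.19947635 179.44135476]]
-26 [[263.85933818 204.39871677]]
```

View pics/s8.png

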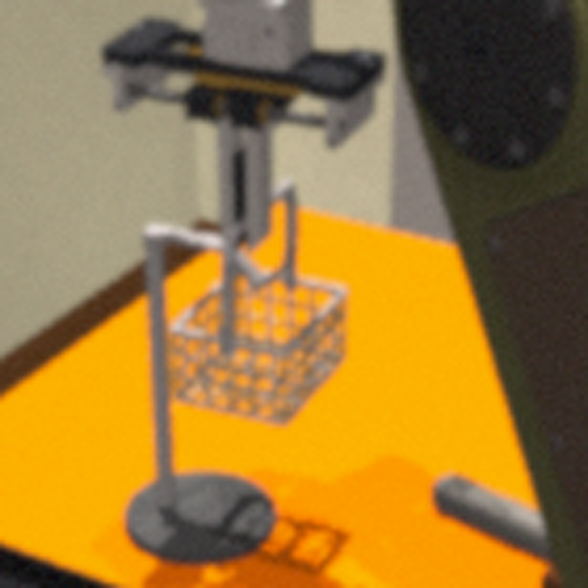

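Emit:
jog_arm --pt "0 0 -0.01 0 0 0 0" --pt "0 0 -0.02 0 0 0 0" --pt "0 0 -0.03 0 0 0 0" --pt "0 0 -0.035 0 0 0 0" --pt "0 0 -0.04 0 0 0 0" --pt "0 0 -0.043 0 0 0 0" --pt "0 0 -0.046 0 0 0 0" --pt "0 0 -0.048 0 0 0 0" --pt "0 0 -0.05 0 0 0 0" --pt "0 0 -0.05 0 0 0 0"

```text
clock: 12.2
eef_pos: [634.0, -232.9, 174.2]
eef_rot: [3.142, -0.0, 1.68]
wrist_force: [0.7, 0.2, -2.0]
finger_gap: 7.5
```

```bash
python3 - <<'E'
from h import *
S=snap('side');b=S['pixels']
cv2.imwrite('pics/s9.png',cv2.resize(b[130:230,270:370],None,fx=6,fy=6,interpolation=cv2.INTER_CUBIC))
s=manip.read_state();p=s['eef_pos'];print(p,np.degrees(s['eef_rot']),s['finger_gap'],s['wrist_force'],s['moment'])
E
```

```text
[ 633.99971062 -232.91370293  174.28384268] [1.79997937e+02 1.00063606e-04 9.62270366e+01] 7.239754774963737 [-0.10280474 -0.45322032 -1.9416394 ] [ 0.03221913 -0.08307042  0.00389201]
```

View pics/s9.png

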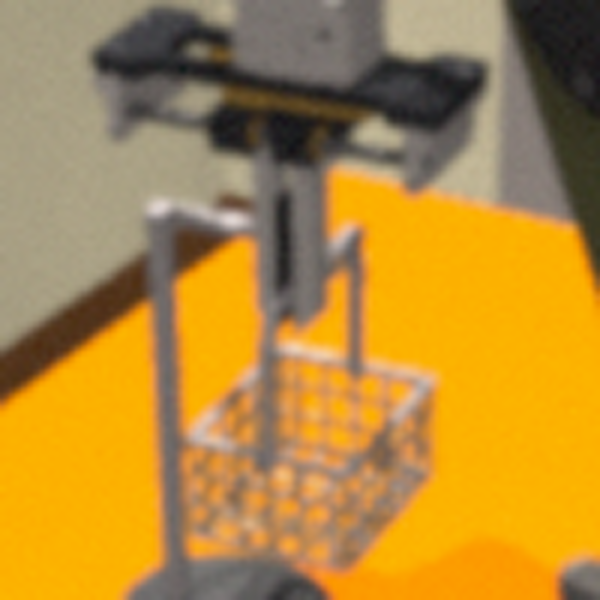

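Near contact. Lower a little further to feel the seat.

Emit:
jog_arm --pt "0 0 -0.001 0 0 0 0" --pt "0 0 -0.002 0 0 0 0" --pt "0 0 -0.002 0 0 0 0" --pt "0 0 -0.003 0 0 0 0" --pt "0 0 -0.003 0 0 0 0" --pt "0 0 -0.004 0 0 0 0" --pt "0 0 -0.004 0 0 0 0" --pt "0 0 -0.004 0 0 0 0" --pt "0 0 -0.004 0 0 0 0" --pt "0 0 -0.004 0 0 0 0"

```text
clock: 13.5
eef_pos: [634.6, -232.9, 172.0]
eef_rot: [3.139, 0.001, 1.68]
wrist_force: [1.0, 2.5, 9.6]
finger_gap: 7.5
```

Emit:
jog_arm --pt "0 0 0.002 0 0 0 0" --pt "0 0 0.002 0 0 0 0.1" --pt "0 0 0.002 0 0 0 0.15" --pt "0 0 0.002 0 0 0 0.2" --pt "0 0 0.002 0 0 0 0.3" --pt "0 0 0.002 0 0 0 0.3" --pt "0 0 0.002 0 0 0 0.3" --pt "0 0 0.02 0 0 0 0.3" --pt "0 0 0.06 0 0 0 0.3" --pt "0 0 0.1 0 0 0 0.5"

```text
clock: 14.75
eef_pos: [633.9, -232.9, 272.9]
eef_rot: [3.141, 0.001, 1.68]
wrist_force: [-0.1, -0.2, 0.2]
finger_gap: 35.1
```

```bash
python3 - <<'E'
from h import *
S=snap('side');b=S['pixels']
cv2.imwrite('pics/s10.png',cv2.resize(b[130:250,270:390],None,fx=5,fy=5,interpolation=cv2.INTER_CUBIC))
s=manip.read_state();p=s['eef_pos'];print(p,s['finger_gap'],s['wrist_force'],s['moment'])
E
```

```text
[ 634.7769035  -233.26363103  279.27420818] 38.882272151590364 [-0.55015543 -0.88136562  3.97622959] [-0.03340032 -0.08178231  0.03191365]
```

View pics/s10.png

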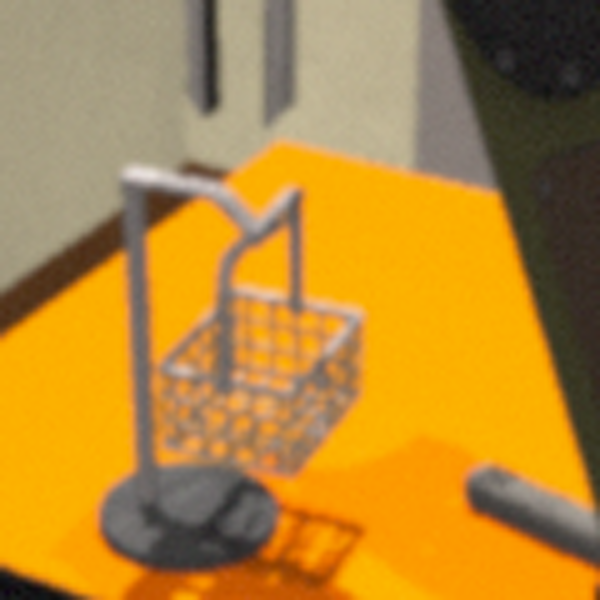

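```bash
python3 - <<'E'
from h import *
t=snap('top','t10.png')
im=t['pixels'];b=cv2.imread('pics/t7.png')
cv2.imwrite('pics/t7c.png',cv2.resize(b[200:300,235:350],None,fx=6,fy=6,interpolation=cv2.INTER_CUBIC))
g=cv2.cvtColor(im,cv2.COLOR_BGR2GRAY)
hsv=cv2.cvtColor(im,cv2.COLOR_BGR2HSV)
print(im[245,300],im[225,250],im[240,247],im[285,260])
E
```

```text
[55 58 65] [124 141 153] [ 84  99 108] [133 151 160]
```

View pics/t7c.png

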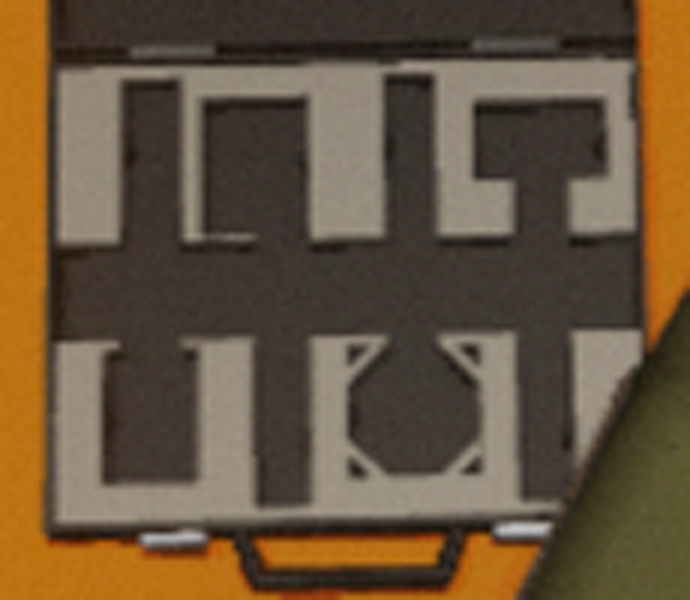

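View pics/t10.png

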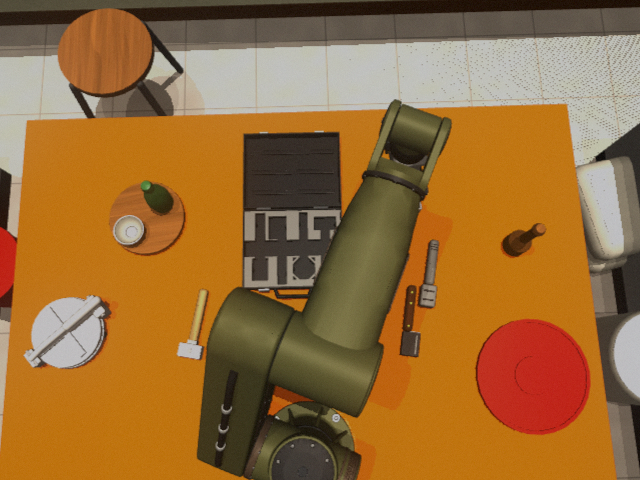

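```bash
cat > case.py <<'E'
from h import *
from scipy.ndimage import map_coordinates
from scipy.optimize import least_squares
def edges_fit(c,im,z,segs,pose,rad=8,iters=4,npts=8,loss='soft_l1'):
    """segs: list of (p0,p1,normal) in object frame; bright side along +normal. measures offset along normal"""
    g=cv2.GaussianBlur(cv2.cvtColor(im,cv2.COLOR_BGR2GRAY),(0,0),0.6).astype(float)
    pose=np.array(pose,float)
    for it in range(iters):
        R=np.array([[np.cos(pose[2]),-np.sin(pose[2])],[np.sin(pose[2]),np.cos(pose[2])]])
        obs=[]
        for si,(p0,p1,n) in enumerate(segs):
            p0,p1,n=map(np.array,(p0,p1,n))
            for f in np.linspace(.08,.92,npts):
                q=p0+f*(p1-p0)
                d=np.linspace(-rad,rad,65)
                W=(R@(q[:,None]+n[:,None]*d)).T+pose[:2]
                uv=proj(c,np.c_[W,np.full(65,z)])
                v=map_coordinates(g,[uv[:,1],uv[:,0]],order=1)
                # max gradient centroid
                gr=np.clip(np.gradient(v),0,None); 
                k=np.argmax(gr)
                if gr[k]<1.0: continue
                w=gr*(np.abs(d-d[k])<3.5); off=(w*d).sum()/w.sum()
                obs.append((si,q,n,off))
        def res(x):
            R2=np.array([[np.cos(x[2]),-np.sin(x[2])],[np.sin(x[2]),np.cos(x[2])]])
            r=[]
            for si,q,n,off in obs:
                w=R@(q+n*off)+pose[:2]
                r.append(n@(R2.T@(w-x[:2])-q))
            return np.array(r)
        s=least_squares(res,pose,loss=loss,x_scale=[1,1,.01]); pose=s.x
    r=res(pose)
    per={i:(round(np.mean([r[k] for k in range(len(obs)) if obs[k][0]==i]),2),sum(o[0]==i for o in obs)) for i in range(len(segs))}
    return pose,per
def case_segs():
    S=[]
    def h(x,y0,y1,sg): S.append(((x,y0),(x,y1),(sg,0)))
    def v(y,x0,x1,sg): S.append(((x0,y),(x1,y),(0,sg)))
    h(23,-130,-106,1);h(23,-74,-46,1);h(23,-14,14,1);h(23,108,130,1)
    h(-23,46,74,-1);h(-23,108,130,-1)
    v(-90+13.2,-95,-30,1);
    v(-30-12.2,35,95,-1);v(-30+12.2,35,95,1)
    v(30-13.2,-95,-30,-1);v(30+13.2,-95,-30,1)
    v(90-14.2,35,95,-1);v(90+14.2,35,95,1)
    h(101.2,-38,-22,1);h(101.2,82,98,1);h(-101.2,22,38,-1)
    return S
E
python3 - <<'E'
from case import *
t=snap('top');im=cv2.imread('pics/t7.png')
print(edges_fit(t,im,26,case_segs(),[534,22.5,np.radians(-1.1)]))
S=snap('side')
s7=cv2.imread('pics/s7.png')
p,per=edges_fit(S,s7,26,case_segs(),[534,22.5,np.radians(-1.1)],rad=10);print(p,per)
E
```

```text
(array([ 5.35546007e+02,  2.44811052e+01, -1.06858024e-02]), {0: (np.float64(0.23), 8), 1: (np.float64(0.25), 8), 2: (np.float64(-0.23), 8), 3: (np.float64(-0.33), 8), 4: (np.float64(-0.29), 8), 5: (np.float64(-0.28), 8), 6: (np.float64(0.2), 8), 7: (np.float64(0.24), 8), 8: (np.float64(-0.15), 8), 9: (np.float64(0.01), 8), 10: (np.float64(0.29), 8), 11: (np.float64(0.15), 8), 12: (np.float64(-0.07), 8), 13: (np.float64(-0.52), 8), 14: (np.float64(-0.49), 8), 15: (np.float64(-0.83), 8)})
[ 5.34550048e+02  2.53779303e+01 -1.42201959e-02] {0: (np.float64(0.04), 8), 1: (np.float64(-0.08), 8), 2: (np.float64(-0.62), 8), 3: (np.float64(-0.08), 8), 4: (np.float64(-1.37), 8), 5: (np.float64(-1.21), 8), 6: (np.float64(-1.09), 8), 7: (np.float64(-1.1), 8), 8: (np.float64(-0.26), 8), 9: (np.float64(-1.03), 8), 10: (np.float64(-1.66), 8), 11: (np.float64(-1.47), 8), 12: (np.float64(-0.52), 8), 13: (np.float64(-2.27), 8), 14: (np.float64(-1.97), 8), 15: (np.float64(-3.12), 8)}
```

```bash
python3 - <<'E'
from h import *
a=cv2.imread('pics/t7.png')
A=cv2.resize(a[230:365,390:450],None,fx=5,fy=5,interpolation=cv2.INTER_CUBIC)
B=cv2.resize(a[280:370,165:225],None,fx=5,fy=5,interpolation=cv2.INTER_CUBIC)
sa=cv2.cvtColor(A,cv2.COLOR_BGR2HSV)[:,:,1];sb=cv2.cvtColor(B,cv2.COLOR_BGR2HSV)[:,:,1]
o=np.zeros((600,800,3),np.uint8)
A=A[:600];o[:A.shape[0],:300]=A[:, :300]
o[:450,320:620]=B
cv2.imwrite('pics/tools.png',o)
hs=cv2.cvtColor(a,cv2.COLOR_BGR2HSV)
for n,(u,v) in dict(table=(450,300),sharph=(432,265),sharpb=(428,295),cleavh=(409,310),guard=(411,345),mallh=(198,312),mallhead=(190,350),shadow=(280,380)).items(): print(n,a[v,u],hs[v,u])
E
```

```text
table [ 18 115 191] [ 17 231 191]
sharph [ 97 112 126] [ 16  59 126]
sharpb [110 126 138] [ 17  52 138]
cleavh [24 49 90] [ 11 187  90]
guard [43 54 67] [14 91 67]
mallh [102 179 190] [ 26 118 190]
mallhead [177 184 187] [ 21  14 187]
shadow [ 69 110 119] [ 25 107 119]
```

View pics/tools.png

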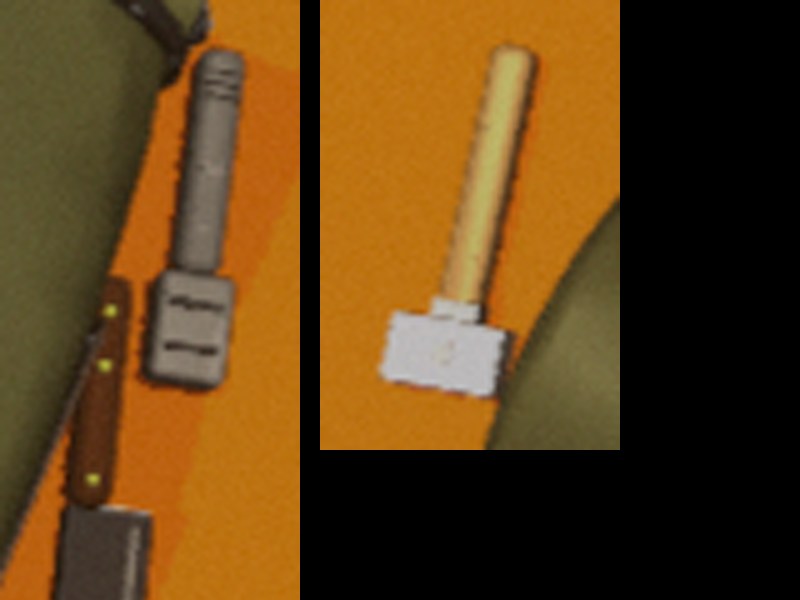

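```bash
cat > tools.py <<'E'
from case import *
def fit_tool(c,im,outline,pose,rad=8,npts=8,thr=2.0,iters=5,side=None,base=0,invert=False,zoff=0):
    """outline: list of (p0,p1,n,h) object frame outward normal n, height h. Silhouette edges vs table."""
    m=im[:,:,2].astype(float)-im[:,:,0]
    m=cv2.GaussianBlur(m,(0,0),0.6)
    cam=ray(c,[[0,0]])[0]
    pose=np.array(pose,float)
    for it in range(iters):
        R=np.array([[np.cos(pose[2]),-np.sin(pose[2])],[np.sin(pose[2]),np.cos(pose[2])]])
        obs=[]
        for si,(p0,p1,n,h) in enumerate(outline):
            p0,p1,n=map(lambda a:np.array(a,float),(p0,p1,n))
            mid=R@((p0+p1)/2)+pose[:2]
            z=0 if (R@n)@(cam[:2]-mid)>0 else h
            z+=zoff
            for f in np.linspace(.1,.9,npts):
                q=p0+f*(p1-p0); d=np.linspace(-rad,rad,65)
                W=(R@(q[:,None]+n[:,None]*d)).T+pose[:2]
                uv=proj(c,np.c_[W,np.full(65,z)])
                v=map_coordinates(m,[uv[:,1],uv[:,0]],order=1)
                gr=np.clip(np.gradient(v),0,None);k=np.argmax(gr)
                if gr[k]<thr: continue
                w=gr*(np.abs(d-d[k])<3.5);obs.append((si,q,n,(w*d).sum()/w.sum()))
        def res(x):
            R2=np.array([[np.cos(x[2]),-np.sin(x[2])],[np.sin(x[2]),np.cos(x[2])]])
            return np.array([n@(R2.T@(R@(q+n*o)+pose[:2]-x[:2])-q) for si,q,n,o in obs])
        pose=least_squares(res,pose,loss='soft_l1',x_scale=[1,1,.01]).x
    r=res(pose)
    per={i:(round(float(np.mean([r[k] for k in range(len(obs)) if obs[k][0]==i] or [np.nan])),2),sum(o[0]==i for o in obs)) for i in range(len(outline))}
    return pose,per
def H(w,x1): return [((-90,w/2),(x1,w/2),(0,1),28),((-90,-w/2),(x1,-w/2),(0,-1),28),((-100,-5),(-100,5),(-1,0),28)]
OUT={'mallet':H(24,35)+[((86,-28),(86,28),(1,0),36),((52,30),(84,30),(0,1),36),((52,-30),(84,-30),(0,-1),36)],
'cleaver':H(24,20)+[((90,-8),(90,32),(1,0),18),((30,36),(86,36),(0,1),18),((30,-12),(86,-12),(0,-1),18)],
'sharpener':H(26,22)+[((88,-18),(88,18),(1,0),34),((32,21),(84,21),(0,1),34),((32,-21),(84,-21),(0,-1),34)]}
E
python3 - <<'E'
from tools import *
t=snap('top');im=cv2.imread('pics/t0.png') if 0 else cv2.imread('pics/top0.png');im10=t['pixels'];im1=cv2.imread('pics/t1.png')
# init: handle end / head-end pixels
def init(end,head,L):
    a=onz(t,[end],15)[0][:2];b=onz(t,[head],15)[0][:2];d=(b-a)/np.linalg.norm(b-a);return [*(a+100*d),np.arctan2(d[1],d[0])],np.linalg.norm(b-a)
I={'sharpener':init((433.5,240),(427.5,306),188),'mallet':init((203,290),(189,357),186),'cleaver':init((411,286),(407,355),190)}
for n,(p,L) in I.items():
    for k,i in (('0',im),('1',im1),('10',im10)):
        q,per=fit_tool(t,i,OUT[n],p);print(n,k,round(L),q.round(2),round(np.degrees(q[2]),2),list(per.values()))
E
```

```text
sharpener 0 185 [ 447.47 -349.88    2.95] 168.74 [(-0.91, 8), (-1.05, 8), (-1.21, 8), (-1.21, 8), (-0.49, 8), (-0.69, 8)]
sharpener 1 185 [ 447.46 -349.86    2.95] 168.93 [(-0.89, 8), (-0.98, 8), (-1.19, 8), (-1.2, 8), (-0.5, 8), (-0.62, 8)]
sharpener 10 185 [ 447.29 -349.36    2.95] 168.87 [(-0.41, 8), (-0.5, 8), (-1.0, 8), (-1.22, 8), (-0.1, 8), (-0.13, 8)]
mallet 0 182 [332.42 288.83   2.93] 167.91 [(-1.14, 8), (-1.38, 8), (0.05, 8), (0.1, 8), (-0.1, 8), (-0.08, 8)]
mallet 1 182 [332.43 288.8    2.93] 167.91 [(-1.0, 8), (-1.16, 8), (0.08, 8), (0.12, 8), (-0.08, 8), (-0.01, 8)]
mallet 10 182 [332.58 288.85   2.93] 167.85 [(-1.11, 8), (-1.12, 8), (-0.02, 8), (0.03, 8), (-0.29, 8), (-0.21, 8)]
cleaver 0 186 [ 323.2  -282.35    2.97] 170.4 [(-0.44, 8), (-0.49, 8), (-0.63, 8), (-0.6, 8), (-0.6, 8), (-0.45, 8)]
cleaver 1 186 [ 323.03 -282.2     2.97] 170.45 [(-0.2, 8), (-0.29, 8), (-0.67, 8), (-0.67, 8), (-0.43, 8), (-0.35, 8)]
cleaver 10 186 [ 323.06 -281.7     2.98] 170.67 [(-0.34, 8), (-0.49, 8), (-0.8, 8), (-0.62, 8), (-0.38, 8), (-0.22, 8)]
```

Emit:
jog_arm --pt "-0.02 -0.01 0 0 0 0.07 0.6" --pt "-0.05 -0.03 0 0 0 0.15 0.6" --pt "-0.08 -0.05 0 0 0 0.23 0.6" --pt "-0.11 -0.07 0 0 0 0.31 0.6" --pt "-0.14 -0.09 0 0 0 0.39 0.6" --pt "-0.17 -0.11 -0.03 0 0 0.47 0.6" --pt "-0.187 -0.1166 -0.08 0 0 0.55 0.6" --pt "-0.187 -0.1166 -0.13 0 0 0.605 0.6" --pt "-0.187 -0.1166 -0.18 0 0 0.605 0.6" --pt "-0.187 -0.1166 -0.2 0 0 0.605 0.6"

```text
clock: 16.25
eef_pos: [445.3, -348.2, 66.5]
eef_rot: [3.139, -0.005, 2.946]
wrist_force: [0.1, -0.3, 0.7]
finger_gap: 56.4
```

```bash
python3 - <<'E'
from h import *
snap('side','s11.png');snap('top','t11.png')
s=manip.read_state();p=s['eef_pos'];print(p,np.degrees(s['eef_rot']),s['finger_gap'],s['wrist_force'],s['joints'])
E
```

```text
[ 445.53918045 -348.28505442   67.28270139] [179.83674258  -0.27577541 168.82345392] 56.41111423332419 [-0.53657896  0.71562538 -0.01628718] [-7.28261244e-01  4.39688639e-01  1.57971568e+00  8.17951178e-06
  1.12778169e+00 -2.10398671e+00]
```

View pics/s11.png

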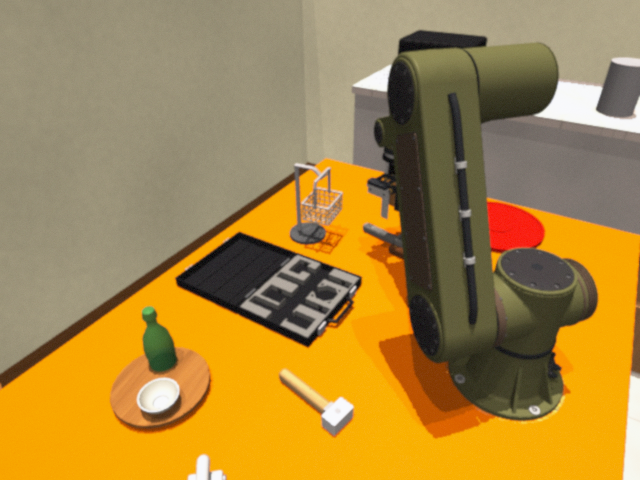

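View pics/t11.png

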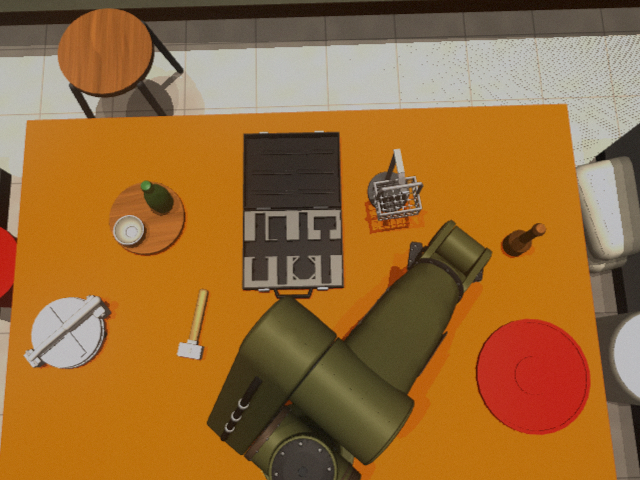

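Emit:
jog_arm --pt "0 0 -0.03 0 0 0 0.6" --pt "0 0 -0.06 0 0 0 0.6" --pt "0 0 -0.08 0 0 0 0.6" --pt "0 0 -0.09 0 0 0 0.6" --pt "0 0 -0.095 0 0 0 0.6" --pt "0 0 -0.1 0 0 0 0.6" --pt "0 0 -0.102 0 0 0 0.6" --pt "0 0 -0.102 0 0 0 0.6" --pt "0 0 -0.102 0 0 0 0.6" --pt "0 0 -0.102 0 0 0 0.6"

```text
clock: 17.6
eef_pos: [447.1, -349.6, -31.6]
eef_rot: [-3.141, 0.0, 2.947]
wrist_force: [0.8, -0.2, -0.1]
finger_gap: 56.5
```

Emit:
jog_arm --pt "0 0 0 0 0 0 0" --pt "0 0 0 0 0 0 0" --pt "0 0 0 0 0 0 0" --pt "0 0 0 0 0 0 0" --pt "0 0 0 0 0 0 0" --pt "0 0 0 0 0 0 0" --pt "0 0 0.01 0 0 0 0" --pt "0 0 0.04 0 0 0 0" --pt "0 0 0.08 0 0 0 0" --pt "0 0 0.12 0 0 0 0" --grip_force 55

```text
clock: 18.85
eef_pos: [446.9, -349.4, 90.1]
eef_rot: [-3.142, 0.0, 2.947]
wrist_force: [-0.2, -0.3, -2.4]
finger_gap: 25.4
```

Emit:
jog_arm --pt "0 0.03 0.02 0 0 0 0" --pt "0 0.08 0.02 0 0 0 0" --pt "0 0.13 0.02 0 0 0 0" --pt "0 0.18 0.02 0 0 0.02 0" --pt "0.02 0.23 0.02 0 0 0.04 0" --pt "0.04 0.28 0.02 0 0 0.06 0" --pt "0.06 0.33 0.02 0 0 0.0878 0" --pt "0.075 0.38 0.02 0 0 0.0878 0" --pt "0.085 0.43 0.02 0 0 0.0878 0" --pt "0.0894 0.4641 0 0 0 0.0878 0"

```text
clock: 20.1
eef_pos: [537.3, 116.9, 89.7]
eef_rot: [3.141, 0.003, 3.132]
wrist_force: [-0.2, 0.6, -2.8]
finger_gap: 25.8
```

Emit:
jog_arm --pt "0 0 -0.02 0 0 0 0" --pt "0 0 -0.04 0 0 0 0" --pt "0 0 -0.06 0 0 0 0" --pt "0 0 -0.075 0 0 0 0" --pt "0 0 -0.08 0 0 0 0" --pt "0 0 -0.085 0 0 0 0" --pt "0 0 -0.085 0 0 0 0" --pt "0 0 -0.085 0 0 0 0" --pt "0 0 -0.085 0 0 0 0" --pt "0 0 -0.085 0 0 0 0"

```text
clock: 21.35
eef_pos: [536.5, 114.6, 3.4]
eef_rot: [3.142, 0.0, 3.131]
wrist_force: [-0.7, -0.2, -1.3]
finger_gap: 25.5
```

```bash
python3 - <<'E'
from h import *
S=snap('side');T=snap('top')
s=manip.read_state();p=s['eef_pos'];print(p,np.degrees(s['eef_rot']),s['finger_gap'],s['wrist_force'])
cv2.imwrite('pics/s12.png',cv2.resize(S['pixels'][230:350,230:370],None,fx=5.7,fy=5,interpolation=cv2.INTER_CUBIC)[:, :798])
cv2.imwrite('pics/t12.png',cv2.resize(T['pixels'][190:310,220:360],None,fx=5.7,fy=5,interpolation=cv2.INTER_CUBIC)[:, :798])
E
```

```text
[536.43774786 114.58357303   3.34471847] [1.79998837e+02 1.02272960e-02 1.79361663e+02] 25.690290315502693 [ 0.05667055  0.29688479 -1.01283158]
```

View pics/s12.png

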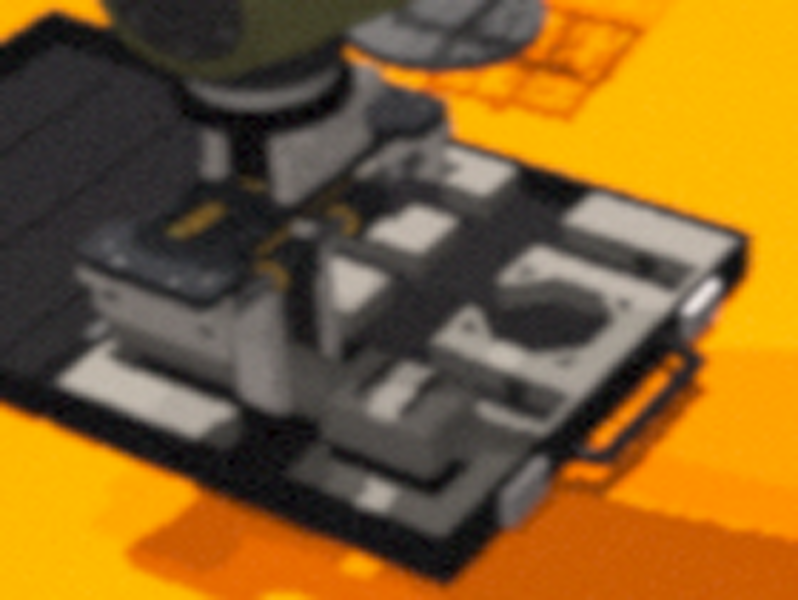

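View pics/t12.png

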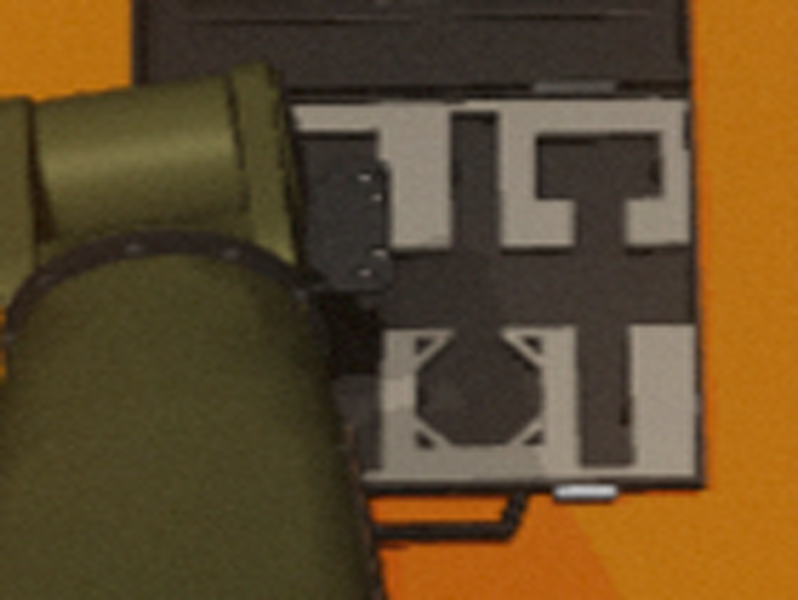

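Emit:
jog_arm --pt "0 0 -0.003 0 0 0 0" --pt "0 0 -0.005 0 0 0 0" --pt "0 0 -0.007 0 0 0 0" --pt "0 0 -0.008 0 0 0 0" --pt "0 0 -0.009 0 0 0 0" --pt "0 0 -0.01 0 0 0 0" --pt "0 0 -0.011 0 0 0 0" --pt "0 0 -0.012 0 0 0 0" --pt "0 0 -0.012 0 0 0 0" --pt "0 0 -0.012 0 0 0 0"

```text
clock: 22.7
eef_pos: [536.3, 114.6, -8.7]
eef_rot: [-3.142, -0.0, 3.13]
wrist_force: [-2.8, 0.2, 0.6]
finger_gap: 25.6
```

```bash
python3 - <<'E'
from h import *
S=snap('side')
s=manip.read_state();p=s['eef_pos'];print(p,np.degrees(s['eef_rot']),s['finger_gap'],s['wrist_force'],s['moment'])
cv2.imwrite('pics/s13.png',cv2.resize(S['pixels'][230:350,230:370],None,fx=5.7,fy=5,interpolation=cv2.INTER_CUBIC)[:, :798])
E
```

```text
[536.29851326 114.57118049  -8.76689969] [-1.79999030e+02 -1.11643742e-02  1.79363101e+02] 25.709994927165774 [-2.75377167 -0.12424864  0.67283724] [ 0.0212699   0.29612786 -0.02812753]
```

View pics/s13.png

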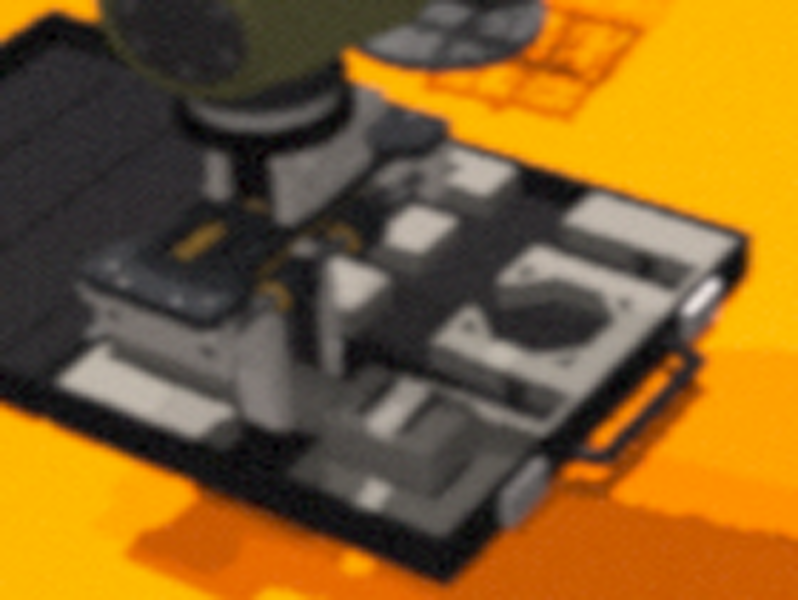

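Emit:
jog_arm --pt "-0.0005 0 -0.002 0 0 0 0" --pt "-0.0005 0 -0.004 0 0 0 0" --pt "-0.0005 0 -0.006 0 0 0 0" --pt "-0.0005 0 -0.008 0 0 0 0" --pt "-0.0005 0 -0.01 0 0 0 0" --pt "-0.0005 0 -0.012 0 0 0 0" --pt "-0.0005 0 -0.014 0 0 0 0" --pt "-0.0005 0 -0.015 0 0 0 0" --pt "-0.0005 0 -0.016 0 0 0 0" --pt "-0.0005 0 -0.016 0 0 0 0" --grip_force 60

```text
clock: 24.0
eef_pos: [536.4, 113.1, -23.8]
eef_rot: [-3.14, 0.001, 3.13]
wrist_force: [-6.4, -12.1, 13.8]
finger_gap: 24.9
```

```bash
python3 - <<'E'
from h import *
S=snap('side')
s=manip.read_state();p=s['eef_pos'];print(p,np.degrees(s['eef_rot']),s['finger_gap'],s['wrist_force'],s['moment'])
cv2.imwrite('pics/s14.png',cv2.resize(S['pixels'][230:350,230:370],None,fx=5.7,fy=5,interpolation=cv2.INTER_CUBIC)[:, :798])
E
```

```text
[536.34547956 113.10664759 -23.77814698] [-1.79889487e+02  4.33526294e-02  1.79353097e+02] 25.57639364086047 [ -5.94924317 -12.13504525  14.05258105] [-2.23109603  0.96126537 -0.02301471]
```

View pics/s14.png

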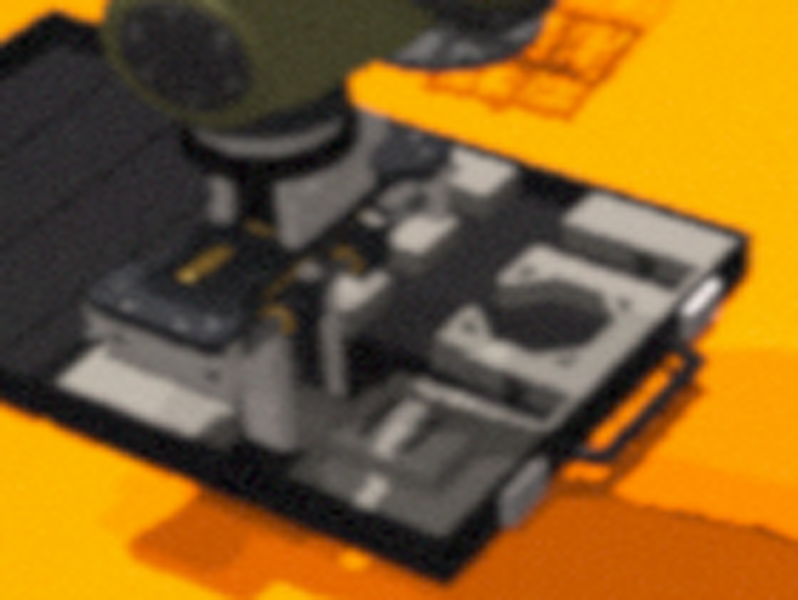

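Emit:
jog_arm --pt "0 -0.0012 -0.001 0 0 0 0" --pt "0 -0.0012 -0.002 0 0 0 0" --pt "0 -0.0012 -0.002 0 0 0 0" --pt "0 -0.0012 -0.002 0 0 0 0" --pt "0 -0.0012 -0.001 0 0 0 0" --pt "0 -0.0012 0 0 0 0 0" --pt "0 -0.0012 0.001 0 0 0 0" --pt "0 -0.0012 0.001 0 0 0 0.2" --pt "0 -0.0012 0.001 0 0 0 0.45" --pt "0 -0.0012 0.001 0 0 0 0.45"

```text
clock: 25.3
eef_pos: [536.1, 113.5, -23.7]
eef_rot: [3.141, 0.0, 3.13]
wrist_force: [0.3, -0.5, 0.2]
finger_gap: 41.1
```

Emit:
jog_arm --pt "0 0 0.02 0 0 0 0.45" --pt "0 0 0.06 0 0 0 0.45" --pt "0 0 0.12 0 0 0 0.5" --pt "-0.01 -0.03 0.16 0 0 0 0.6" --pt "-0.03 -0.07 0.16 0 0 0 0.6" --pt "-0.06 -0.12 0.16 0 0 -0.02 0.6" --pt "-0.09 -0.17 0.16 0 0 -0.04 0.6" --pt "-0.12 -0.22 0.16 0 0 -0.06 0.6" --pt "-0.15 -0.27 0.16 0 0 -0.074 0.6" --pt "-0.18 -0.32 0.16 0 0 -0.074 0.6"

```text
clock: 26.55
eef_pos: [354.9, -208.0, 136.6]
eef_rot: [-3.141, 0.001, 2.975]
wrist_force: [1.0, -0.6, -0.7]
finger_gap: 56.4
```

```bash
python3 - <<'E'
from tools import *
S=snap('side');T=snap('top','t15.png')
cv2.imwrite('pics/s15.png',cv2.resize(S['pixels'][230:350,230:370],None,fx=5.7,fy=5,interpolation=cv2.INTER_CUBIC)[:, :798])
cv2.imwrite('pics/t15c.png',cv2.resize(T['pixels'][190:310,220:360],None,fx=5.7,fy=5,interpolation=cv2.INTER_CUBIC)[:, :798])
E
```

```text
(no output)
```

View pics/s15.png

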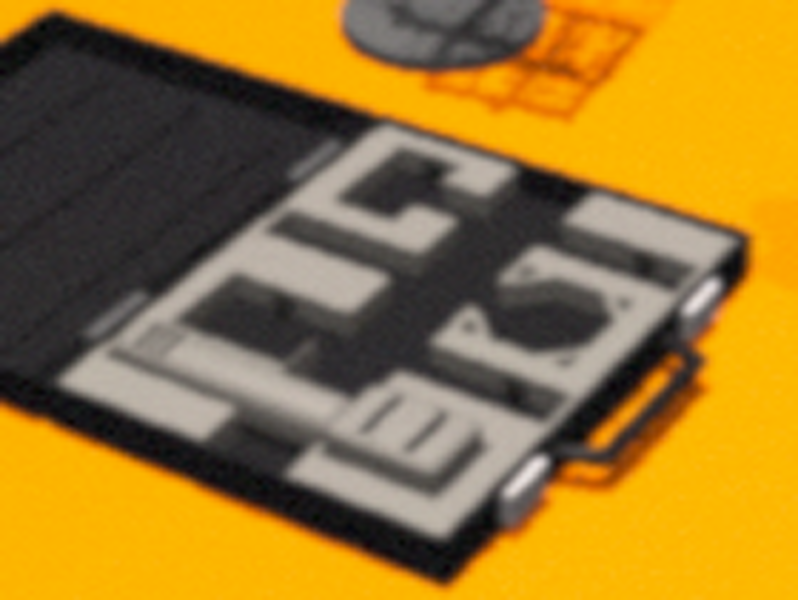

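View pics/t15c.png

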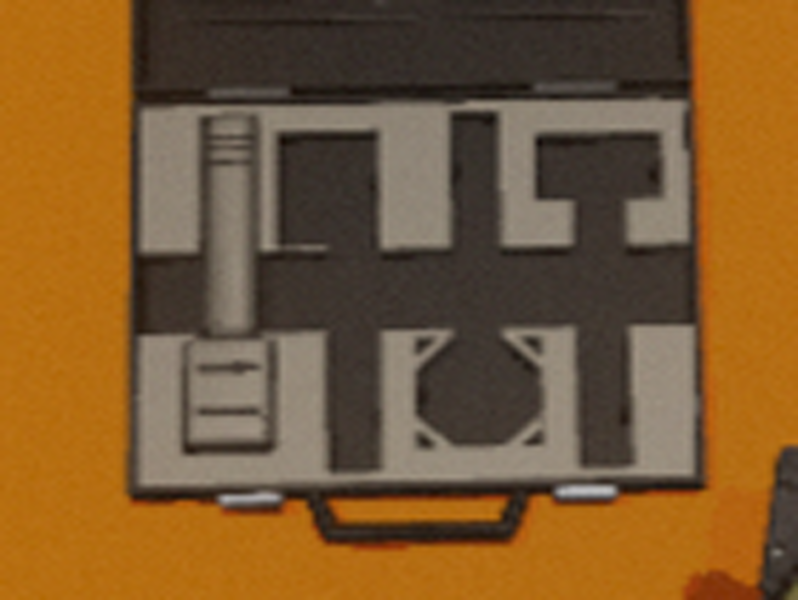

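View pics/t15.png

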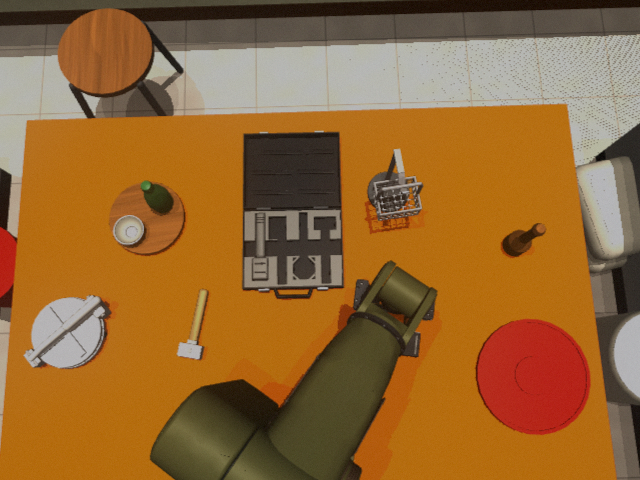

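Emit:
jog_arm --pt "-0.02 -0.04 0 0 0 0 0.6" --pt "-0.0328 -0.0754 -0.02 0 0 0 0.6" --pt "-0.0328 -0.0754 -0.07 0 0 0 0.6" --pt "-0.0328 -0.0754 -0.11 0 0 0 0.6" --pt "-0.0328 -0.0754 -0.14 0 0 0 0.6" --pt "-0.0328 -0.0754 -0.155 0 0 0 0.6" --pt "-0.0328 -0.0754 -0.163 0 0 0 0.6" --pt "-0.0328 -0.0754 -0.168 0 0 0 0.6" --pt "-0.0328 -0.0754 -0.168 0 0 0 0.6" --pt "-0.0328 -0.0754 -0.168 0 0 0 0.6"

```text
clock: 27.9
eef_pos: [323.4, -282.3, -31.2]
eef_rot: [-3.141, 0.001, 2.975]
wrist_force: [-0.1, -0.3, -0.5]
finger_gap: 56.6
```

Emit:
jog_arm --pt "0 0 0 0 0 0 0" --pt "0 0 0 0 0 0 0" --pt "0 0 0 0 0 0 0" --pt "0 0 0 0 0 0 0" --pt "0 0 0 0 0 0 0" --pt "0 0 0 0 0 0 0" --pt "0 0 0.01 0 0 0 0" --pt "0 0 0.04 0 0 0 0" --pt "0 0 0.08 0 0 0 0" --pt "0 0 0.12 0 0 0 0" --grip_force 55

```text
clock: 29.15
eef_pos: [322.8, -281.7, 89.9]
eef_rot: [3.141, -0.0, 2.976]
wrist_force: [1.5, 1.1, -1.8]
finger_gap: 23.6
```

Emit:
jog_arm --pt "0 0.02 0 0 0 -0.08 0" --pt "0.005 0.05 0 0 0 -0.165 0" --pt "0.01 0.08 0 0 0 -0.25 0" --pt "0.02 0.11 0 0 0 -0.335 0" --pt "0.03 0.14 0 0 0 -0.42 0" --pt "0.05 0.17 0 0 0 -0.505 0" --pt "0.07 0.2 0 0 0 -0.59 0" --pt "0.09 0.23 0 0 0 -0.675 0" --pt "0.11 0.26 0 0 0 -0.76 0" --pt "0.13 0.28 0 0 0 -0.84 0"

```text
clock: 30.4
eef_pos: [453.4, -0.7, 88.7]
eef_rot: [-3.141, -0.0, 1.211]
wrist_force: [-0.7, -0.5, -1.8]
finger_gap: 23.3
```

Emit:
jog_arm --pt "0.02 0.01 0 0 0 -0.08 0" --pt "0.04 0.02 0 0 0 -0.165 0" --pt "0.05 0.03 0 0 0 -0.25 0" --pt "0.06 0.04 0 0 0 -0.335 0" --pt "0.07 0.05 0 0 0 -0.42 0" --pt "0.0825 0.0565 0 0 0 -0.505 0" --pt "0.0825 0.0565 -0.02 0 0 -0.586 0" --pt "0.0825 0.0565 -0.05 0 0 -0.586 0" --pt "0.0825 0.0565 -0.075 0 0 -0.586 0" --pt "0.0825 0.0565 -0.085 0 0 -0.586 0"

```text
clock: 31.65
eef_pos: [534.8, 54.5, 2.4]
eef_rot: [3.142, 0.002, -0.011]
wrist_force: [-0.8, -0.3, -1.8]
finger_gap: 23.6
```

```bash
python3 - <<'E'
from h import *
S=snap('side');T=snap('top','t16.png')
s=manip.read_state();p=s['eef_pos'];print(p,np.degrees(s['eef_rot']),s['finger_gap'],s['wrist_force'])
cv2.imwrite('pics/s16.png',cv2.resize(S['pixels'][230:350,230:370],None,fx=5.7,fy=5,interpolation=cv2.INTER_CUBIC)[:, :798])
E
```

```text
[535.16600237  54.48702212   2.95331875] [ 1.79998676e+02  7.53408676e-02 -6.34097286e-01] 23.443766090777782 [ 0.668884    0.41540298 -0.86333295]
```

View pics/s16.png

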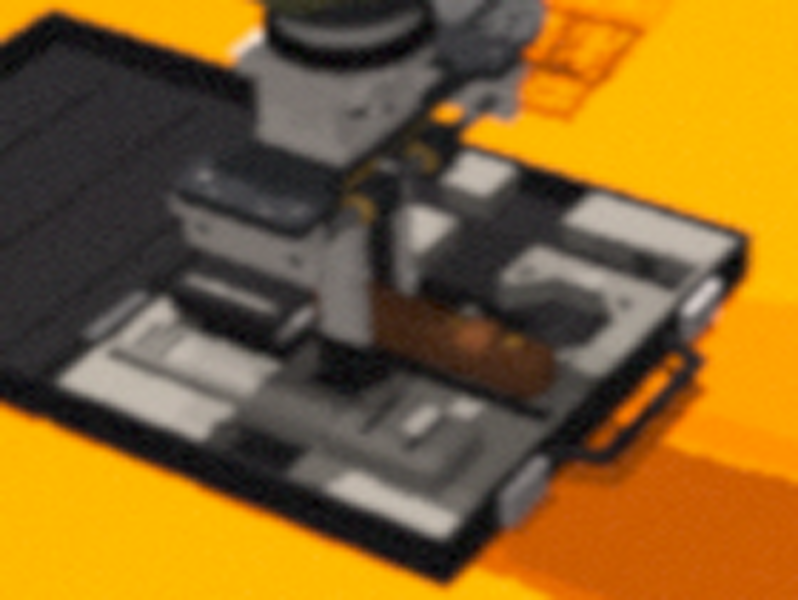

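Emit:
jog_arm --pt "0 0 -0.003 0 0 0 0" --pt "0 0 -0.005 0 0 0 0" --pt "0 0 -0.007 0 0 0 0" --pt "0 0 -0.008 0 0 0 0" --pt "0 0 -0.009 0 0 0 0" --pt "0 0 -0.01 0 0 0 0" --pt "0 0 -0.011 0 0 0 0" --pt "0 0 -0.012 0 0 0 0" --pt "0 0 -0.012 0 0 0 0" --pt "0 0 -0.012 0 0 0 0"

```text
clock: 33.0
eef_pos: [535.7, 54.5, -8.3]
eef_rot: [-3.142, -0.0, -0.011]
wrist_force: [-5.1, 0.1, 5.7]
finger_gap: 23.5
```

```bash
python3 - <<'E'
from h import *
s=manip.read_state();print(s['eef_pos'],np.degrees(s['eef_rot']),s['finger_gap'],s['wrist_force'],s['moment'])
E
```

```text
[535.72108947  54.52490236  -8.2788144 ] [-1.79997076e+02 -2.70249776e-02 -6.34918611e-01] 23.538369936713025 [-5.14755033  0.11936159  5.71985532] [0.05064705 0.33584746 0.015465  ]
```

Emit:
jog_arm --pt "0 0 0.003 0 0 0 0" --pt "-0.0008 0 0.003 0 0 0 0" --pt "-0.0008 0 0.003 0 0 0 0" --pt "-0.0008 0 0.002 0 0 0 0" --pt "-0.0008 0 0.001 0 0 0 0" --pt "-0.0008 0 0 0 0 0 0" --pt "-0.0008 0 0 0 0 0 0" --pt "-0.0008 0 0 0 0 0 0" --pt "-0.0008 0 0 0 0 0 0" --pt "-0.0008 0 0 0 0 0 0"

```text
clock: 34.25
eef_pos: [534.8, 54.5, -8.4]
eef_rot: [-3.142, -0.0, -0.011]
wrist_force: [-4.8, -0.7, 4.2]
finger_gap: 23.6
```

```bash
python3 - <<'E'
from h import *
s=manip.read_state();print(s['eef_pos'],np.degrees(s['eef_rot']),s['finger_gap'],s['wrist_force'],s['moment'])
S=snap('side')
cv2.imwrite('pics/s17.png',cv2.resize(S['pixels'][230:350,230:370],None,fx=5.7,fy=5,interpolation=cv2.INTER_CUBIC)[:, :798])
E
```

```text
[534.82086899  54.4988669   -8.4031105 ] [-1.79999856e+02 -1.07250833e-02 -6.33552576e-01] 23.621871070039102 [-4.80891629 -0.68220966  4.15236081] [0.02913386 0.35804669 0.00742975]
```

View pics/s17.png

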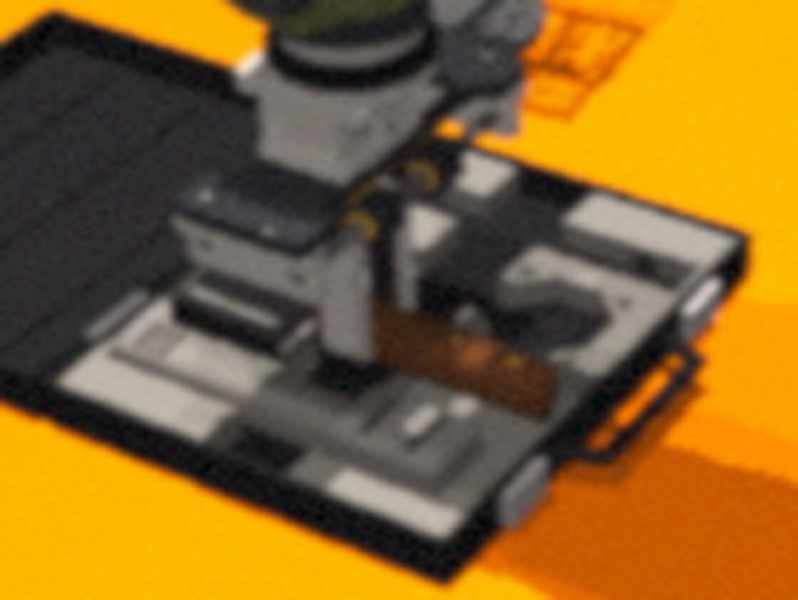

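Emit:
jog_arm --pt "0 0 0.003 0 0 0 0" --pt "-0.0012 0 0.003 0 0 0 0" --pt "-0.0012 0 0.003 0 0 0 0" --pt "-0.0012 0 0.002 0 0 0 0" --pt "-0.0012 0 0.001 0 0 0 0" --pt "-0.0012 0 0 0 0 0 0" --pt "-0.0012 0 0 0 0 0 0" --pt "-0.0012 0 0 0 0 0 0" --pt "-0.0012 0 0 0 0 0 0" --pt "-0.0012 0 0 0 0 0 0"

```text
clock: 35.55
eef_pos: [533.6, 54.5, -8.7]
eef_rot: [-3.142, -0.0, -0.011]
wrist_force: [-0.2, -0.6, -2.1]
finger_gap: 23.5
```

```bash
python3 - <<'E'
from h import *
s=manip.read_state();print(s['eef_pos'],np.degrees(s['eef_rot']),s['finger_gap'],s['wrist_force'],s['moment'])
E
```

```text
[533.59901292  54.51552412  -8.70434163] [-1.79997971e+02 -3.95233464e-03 -6.33578362e-01] 23.472963694663612 [-0.22074498 -0.63914277 -2.11541841] [ 0.03156122 -0.00939075 -0.01487097]
```

Emit:
jog_arm --pt "0 0 -0.002 0 0 0 0" --pt "0 0 -0.004 0 0 0 0" --pt "0 0 -0.006 0 0 0 0" --pt "0 0 -0.008 0 0 0 0" --pt "0 0 -0.01 0 0 0 0" --pt "0 0 -0.012 0 0 0 0" --pt "0 0 -0.014 0 0 0 0" --pt "0 0 -0.015 0 0 0 0" --pt "0 0 -0.016 0 0 0 0" --pt "0 0 -0.017 0 0 0 0" --grip_force 60

```text
clock: 36.8
eef_pos: [534.4, 54.6, -23.3]
eef_rot: [-3.141, -0.002, -0.011]
wrist_force: [-13.0, 0.2, 38.5]
finger_gap: 23.6
```

```bash
python3 - <<'E'
from h import *
s=manip.read_state();print(s['eef_pos'],np.degrees(s['eef_rot']),s['finger_gap'],s['wrist_force'],s['moment'])
S=snap('side')
cv2.imwrite('pics/s18.png',cv2.resize(S['pixels'][230:350,230:370],None,fx=5.7,fy=5,interpolation=cv2.INTER_CUBIC)[:, :798])
E
```

```text
[534.36088178  54.63316786 -23.34345152] [-1.79987285e+02 -9.31450691e-02 -6.32194962e-01] 23.581097292195782 [-13.04228417   0.15891295  38.47650502] [0.15285094 2.91918964 0.01757703]
```

View pics/s18.png

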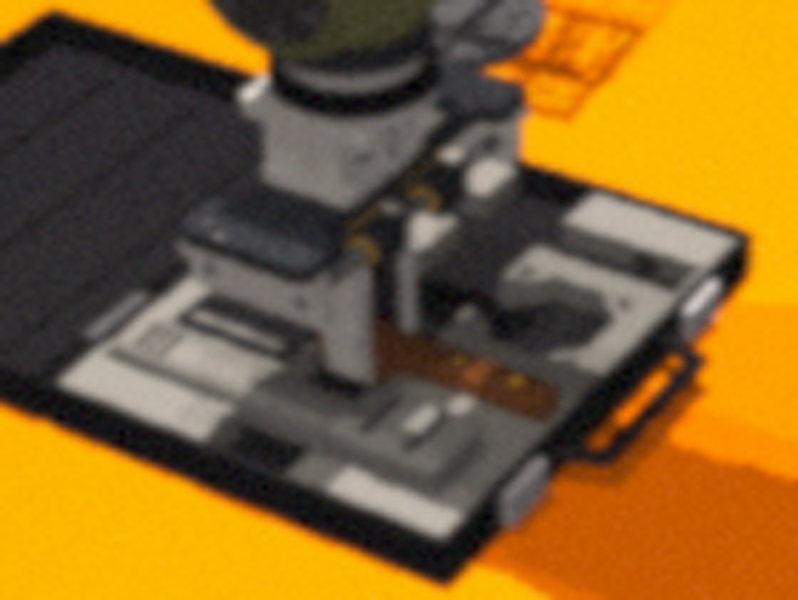

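Emit:
jog_arm --pt "0.0005 0 0.001 0 0 0 0" --pt "0.0007 0 0.002 0 0 0 0" --pt "0.0007 0 0.0025 0 0 0 0.1" --pt "0.0007 0 0.0025 0 0 0 0.45" --pt "0.0007 0 0.0025 0 0 0 0.45" --pt "0.0007 0 0.0025 0 0 0 0.45" --pt "0.0007 0 0.03 0 0 0 0.45" --pt "0.0007 0 0.08 0 0 0 0.45" --pt "0 0.03 0.14 0 0 0 0.5" --pt "-0.01 0.08 0.16 0 0 0 0.6"

```text
clock: 38.1
eef_pos: [524.8, 134.6, 137.5]
eef_rot: [-3.141, -0.004, -0.014]
wrist_force: [0.5, -0.2, 0.2]
finger_gap: 53.6
```

Emit:
jog_arm --pt "-0.02 0.01 0 0 0 0.08 0.6" --pt "-0.04 0.02 0 0 0 0.165 0.6" --pt "-0.06 0.02 0 0 0 0.25 0.6" --pt "-0.08 0.02 0 0 0 0.335 0.6" --pt "-0.1 0.02 0 0 0 0.42 0.6" --pt "-0.12 0.02 0 0 0 0.505 0.6" --pt "-0.14 0.02 0 0 0 0.59 0.6" --pt "-0.15 0 0 0 0 0.675 0.6" --pt "-0.16 -0.02 0 0 0 0.76 0.6" --pt "-0.17 -0.04 0 0 0 0.84 0.6"

```text
clock: 39.35
eef_pos: [353.2, 93.9, 134.3]
eef_rot: [3.141, 0.0, 1.754]
wrist_force: [-0.2, 0.1, 0.2]
finger_gap: 56.3
```

```bash
python3 - <<'E'
from tools import *
S=snap('side','s19f.png');T=snap('top','t19.png')
cv2.imwrite('pics/s19.png',cv2.resize(S['pixels'][230:350,230:370],None,fx=5.7,fy=5,interpolation=cv2.INTER_CUBIC)[:, :798])
cv2.imwrite('pics/t19c.png',cv2.resize(T['pixels'][190:310,220:360],None,fx=5.7,fy=5,interpolation=cv2.INTER_CUBIC)[:, :798])
q,per=fit_tool(T,T['pixels'],OUT['mallet'],[332.5,288.8,2.93]);print(q,np.degrees(q[2]),per)
E
```

```text
[440.51790723 287.85212823   3.10581074] 177.94984729805435 {0: (nan, 0), 1: (nan, 0), 2: (nan, 0), 3: (nan, 0), 4: (nan, 0), 5: (nan, 0)}
```

View pics/s19.png

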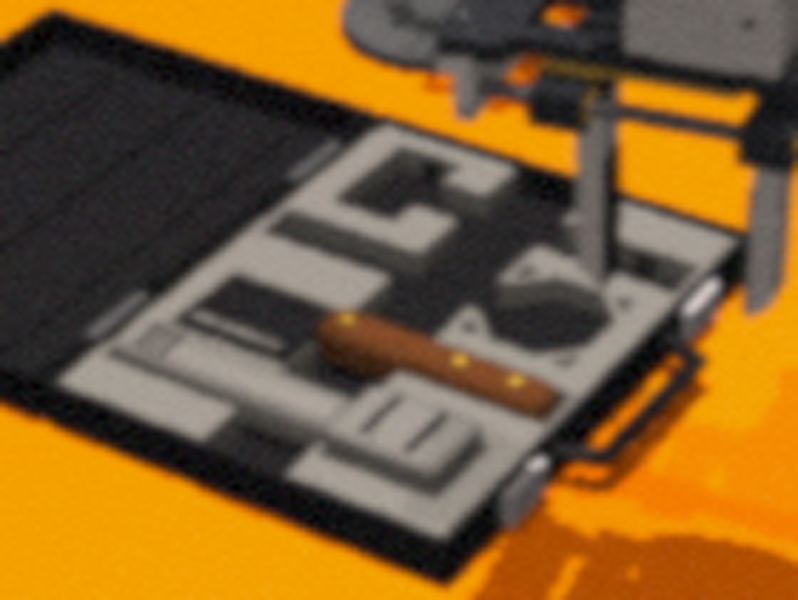

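View pics/t19c.png

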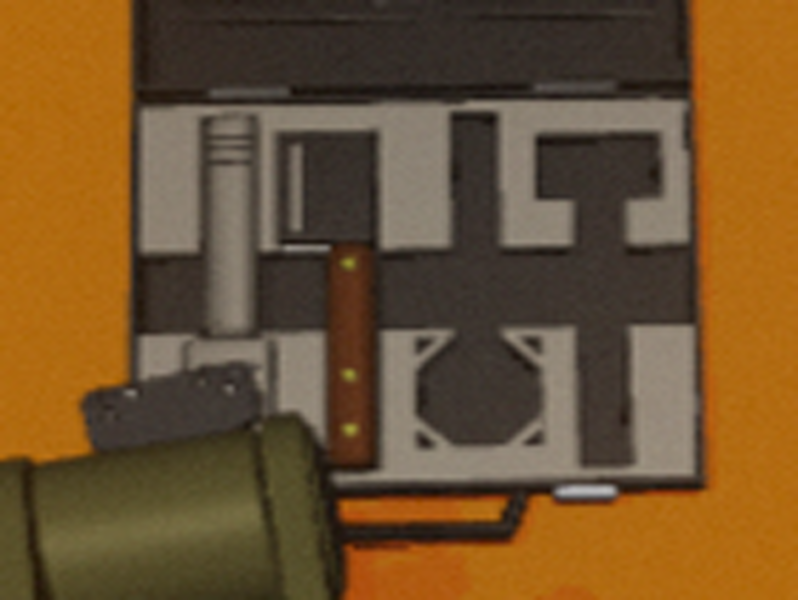

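View pics/t19.png

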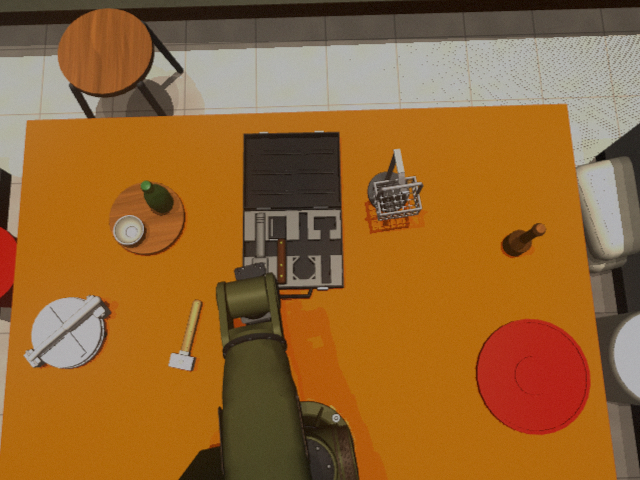

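```bash
cat > mal.py <<'E'
from tools import *
import sys
T=snap('top',sys.argv[1])
a=onz(T,[eval(sys.argv[2])],15)[0][:2];b=onz(T,[eval(sys.argv[3])],15)[0][:2];d=(b-a)/np.linalg.norm(b-a)
q,per=fit_tool(T,T['pixels'],OUT['mallet'],[*(a+100*d),np.arctan2(d[1],d[0])]);print(q,np.degrees(q[2]),list(per.values()))
E
python3 mal.py t20.png "(197,301)" "(181.5,368)"
```

```text
[304.85532561 308.45759874   2.89963812] 166.13702640104634 [(-1.18, 8), (-1.37, 8), (0.02, 8), (0.02, 8), (0.14, 8), (0.24, 8)]
```

Emit:
jog_arm --pt "0 0.03 0 0 0 0.08 0.6" --pt "-0.01 0.07 0 0 0 0.165 0.6" --pt "-0.02 0.11 0 0 0 0.25 0.6" --pt "-0.03 0.15 0 0 0 0.335 0.6" --pt "-0.04 0.19 0 0 0 0.42 0.6" --pt "-0.0487 0.214 0 0 0 0.5 0.6" --pt "-0.0487 0.214 -0.03 0 0 0.549 0.6" --pt "-0.0487 0.214 -0.06 0 0 0.549 0.6" --pt "-0.0487 0.214 -0.08 0 0 0.549 0.6" --pt "-0.0487 0.214 -0.08 0 0 0.549 0.6"

```text
clock: 40.75
eef_pos: [304.2, 308.7, 53.2]
eef_rot: [-3.14, -0.002, 2.895]
wrist_force: [-0.3, 0.0, 0.9]
finger_gap: 56.3
```

```bash
python3 - <<'E'
from h import *
S=snap('side','s21.png');T=snap('top','t21.png')
s=manip.read_state();print(s['eef_pos'],np.degrees(s['eef_rot']))
E
```

```text
[305.09076222 309.12774506  54.8157411 ] [1.79973820e+02 1.47195630e-02 1.65941789e+02]
```

View pics/s21.png

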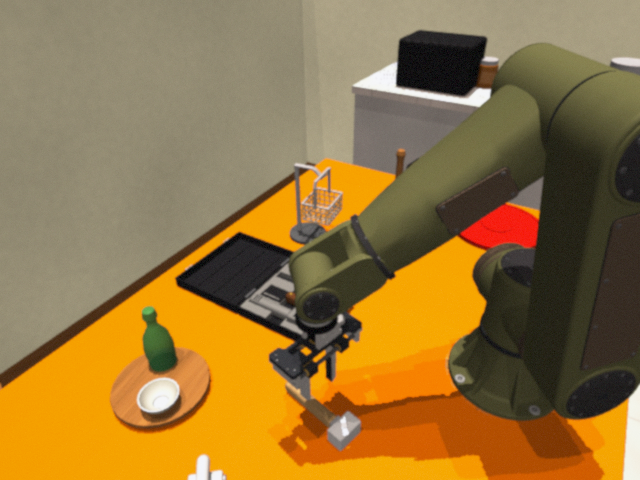

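Gripper straddles the mallet handle. Descend and grip.

Emit:
jog_arm --pt "0 0 -0.03 0 0 0 0.6" --pt "0 0 -0.06 0 0 0 0.6" --pt "0 0 -0.075 0 0 0 0.6" --pt "0 0 -0.083 0 0 0 0.6" --pt "0 0 -0.086 0 0 0 0.6" --pt "0 0 -0.086 0 0 0 0.6" --pt "0 0 -0.086 0 0 0 0.3" --pt "0 0 -0.086 0 0 0 0" --pt "0 0 -0.086 0 0 0 0" --pt "0 0 -0.086 0 0 0 0" --grip_force 55

```text
clock: 42.1
eef_pos: [304.9, 308.4, -31.6]
eef_rot: [-3.141, 0.0, 2.898]
wrist_force: [-0.9, -1.7, 1.8]
finger_gap: 23.4
```

Emit:
jog_arm --pt "0 0 0 0 0 0 0" --pt "0 0 0 0 0 0 0" --pt "0 0 0 0 0 0 0" --pt "0 0 0 0 0 0 0" --pt "0 0 0.01 0 0 0 0" --pt "0 0 0.03 0 0 0 0" --pt "0 0 0.06 0 0 0 0" --pt "0 0 0.09 0 0 0 0" --pt "0 0 0.12 0 0 0 0" --pt "0 0 0.12 0 0 0 0"

```text
clock: 43.35
eef_pos: [305.7, 309.2, 90.0]
eef_rot: [3.138, 0.002, 2.898]
wrist_force: [-0.5, -0.1, -3.1]
finger_gap: 23.6
```

Emit:
jog_arm --pt "0.02 -0.02 0 0 0 -0.08 0" --pt "0.04 -0.04 0 0 0 -0.165 0" --pt "0.05 -0.06 0 0 0 -0.25 0" --pt "0.06 -0.08 0 0 0 -0.335 0" --pt "0.07 -0.11 0 0 0 -0.42 0" --pt "0.08 -0.14 0 0 0 -0.505 0" --pt "0.09 -0.17 0 0 0 -0.59 0" --pt "0.1 -0.2 0 0 0 -0.675 0" --pt "0.12 -0.23 0 0 0 -0.76 0" --pt "0.14 -0.26 0 0 0 -0.84 0"

```text
clock: 44.6
eef_pos: [444.7, 47.4, 87.0]
eef_rot: [-3.14, 0.001, 1.133]
wrist_force: [0.1, -0.0, -2.8]
finger_gap: 23.5
```

Emit:
jog_arm --pt "0.02 -0.025 0 0 0 -0.08 0" --pt "0.04 -0.05 0 0 0 -0.165 0" --pt "0.06 -0.075 0 0 0 -0.25 0" --pt "0.075 -0.095 0 0 0 -0.335 0" --pt "0.0874 -0.1139 0 0 0 -0.42 0" --pt "0.0874 -0.1139 0 0 0 -0.505 0" --pt "0.0874 -0.1139 -0.02 0 0 -0.549 0" --pt "0.0874 -0.1139 -0.05 0 0 -0.549 0" --pt "0.0874 -0.1139 -0.075 0 0 -0.549 0" --pt "0.0874 -0.1139 -0.085 0 0 -0.549 0"

```text
clock: 45.85
eef_pos: [530.8, -65.1, 0.7]
eef_rot: [-3.141, 0.004, -0.011]
wrist_force: [0.5, 0.6, -2.6]
finger_gap: 23.4
```

```bash
python3 - <<'E'
from h import *
S=snap('side')
s=manip.read_state();p=s['eef_pos'];print(p,np.degrees(s['eef_rot']),s['finger_gap'],s['wrist_force'])
cv2.imwrite('pics/s22.png',cv2.resize(S['pixels'][230:350,230:370],None,fx=5.7,fy=5,interpolation=cv2.INTER_CUBIC)[:, :798])
E
```

```text
[ 5.30836106e+02 -6.51218997e+01  5.27414774e-01] [-179.95648122    0.21733804   -0.63970735] 23.646660743264558 [-0.73546066  0.6723413  -4.11010065]
```

View pics/s22.png

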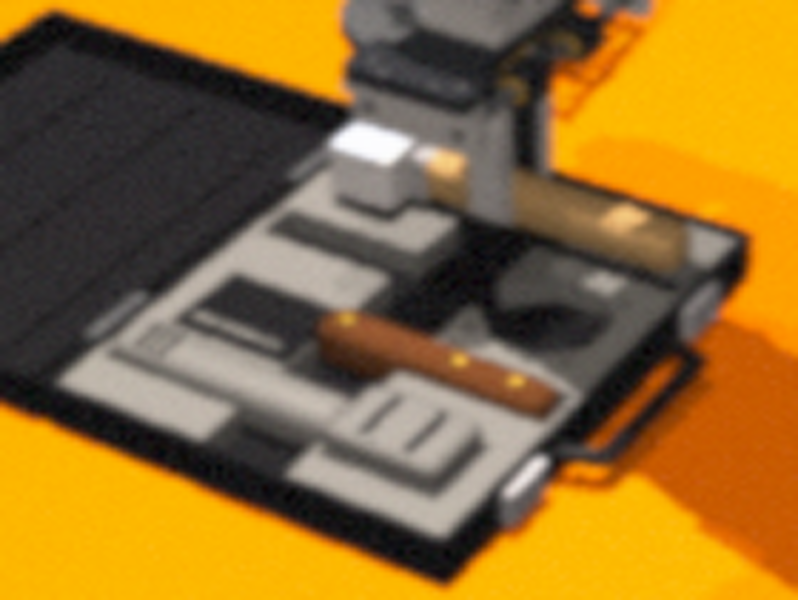

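Emit:
jog_arm --pt "0 0 -0.001 0 0 0 0" --pt "0 0 -0.003 0 0 0 0" --pt "0 0 -0.005 0 0 0 0" --pt "0 0 -0.007 0 0 0 0" --pt "0 0 -0.009 0 0 0 0" --pt "0 0 -0.01 0 0 0 0" --pt "0 0 -0.011 0 0 0 0" --pt "0 0 -0.012 0 0 0 0" --pt "0 0 -0.012 0 0 0 0" --pt "0 0 -0.012 0 0 0 0"

```text
clock: 47.15
eef_pos: [532.4, -65.5, -8.2]
eef_rot: [3.141, -0.001, -0.011]
wrist_force: [-5.7, 0.8, 6.1]
finger_gap: 23.3
```

```bash
python3 - <<'E'
from h import *
s=manip.read_state();print(s['eef_pos'],np.degrees(s['eef_rot']),s['finger_gap'],s['wrist_force'],s['moment'])
S=snap('side')
cv2.imwrite('pics/s23.png',cv2.resize(S['pixels'][230:350,230:370],None,fx=5.7,fy=5,interpolation=cv2.INTER_CUBIC)[:, :798])
E
```

```text
[532.44353984 -65.47339784  -8.20391139] [ 1.79991873e+02 -3.08248387e-02 -6.33031390e-01] 23.26369442210424 [-5.74230931  0.76016098  6.080059  ] [0.06722917 0.38915029 0.05240737]
```

View pics/s23.png

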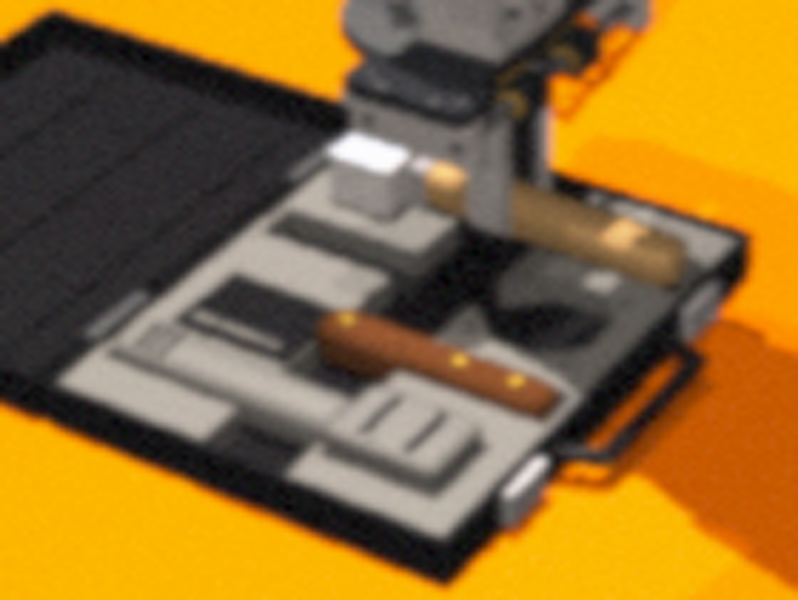

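Similar contact on the +x side; shift back by 1 mm.

Emit:
jog_arm --pt "0 0 0.003 0 0 0 0" --pt "-0.001 0 0.003 0 0 0 0" --pt "-0.001 0 0.003 0 0 0 0" --pt "-0.001 0 0.002 0 0 0 0" --pt "-0.001 0 0.001 0 0 0 0" --pt "-0.001 0 0 0 0 0 0" --pt "-0.001 0 0 0 0 0 0" --pt "-0.001 0 0 0 0 0 0" --pt "-0.001 0 0 0 0 0 0" --pt "-0.001 0 0 0 0 0 0"

```text
clock: 48.45
eef_pos: [531.3, -65.4, -8.7]
eef_rot: [3.142, -0.0, -0.011]
wrist_force: [0.3, -0.0, -2.0]
finger_gap: 23.3
```

```bash
python3 - <<'E'
from h import *
s=manip.read_state();print(s['eef_pos'],np.degrees(s['eef_rot']),s['finger_gap'],s['wrist_force'],s['moment'])
E
```

```text
[531.27640997 -65.41811449  -8.74582066] [ 1.79999490e+02 -8.98606006e-04 -6.34766233e-01] 23.285936868517343 [ 0.31114292 -0.03072848 -2.00626501] [-0.05062917  0.1025289  -0.01336261]
```

Emit:
jog_arm --pt "-0.0004 0 -0.002 0 0 0 0" --pt "-0.0004 0 -0.004 0 0 0 0" --pt "-0.0004 0 -0.006 0 0 0 0" --pt "-0.0004 0 -0.008 0 0 0 0" --pt "-0.0004 0 -0.01 0 0 0 0" --pt "-0.0004 0 -0.012 0 0 0 0" --pt "-0.0004 0 -0.014 0 0 0 0" --pt "-0.0004 0 -0.015 0 0 0 0" --pt "-0.0004 0 -0.016 0 0 0 0" --pt "-0.0004 0 -0.0165 0 0 0 0" --grip_force 60

```text
clock: 49.7
eef_pos: [531.5, -65.4, -23.8]
eef_rot: [3.141, -0.001, -0.011]
wrist_force: [-6.9, 5.2, 29.0]
finger_gap: 23.6
```

```bash
python3 - <<'E'
from h import *
s=manip.read_state();print(s['eef_pos'],np.degrees(s['eef_rot']),s['finger_gap'],s['wrist_force'],s['moment'])
S=snap('side')
cv2.imwrite('pics/s24.png',cv2.resize(S['pixels'][230:350,230:370],None,fx=5.7,fy=5,interpolation=cv2.INTER_CUBIC)[:, :798])
E
```

```text
[531.52922795 -65.37456242 -23.77094872] [ 1.79992336e+02 -7.08973796e-02 -6.21719579e-01] 23.626879061497636 [-6.94455907  5.15117051 29.00536356] [ 0.99917175  1.86335379 -0.07229002]
```

View pics/s24.png

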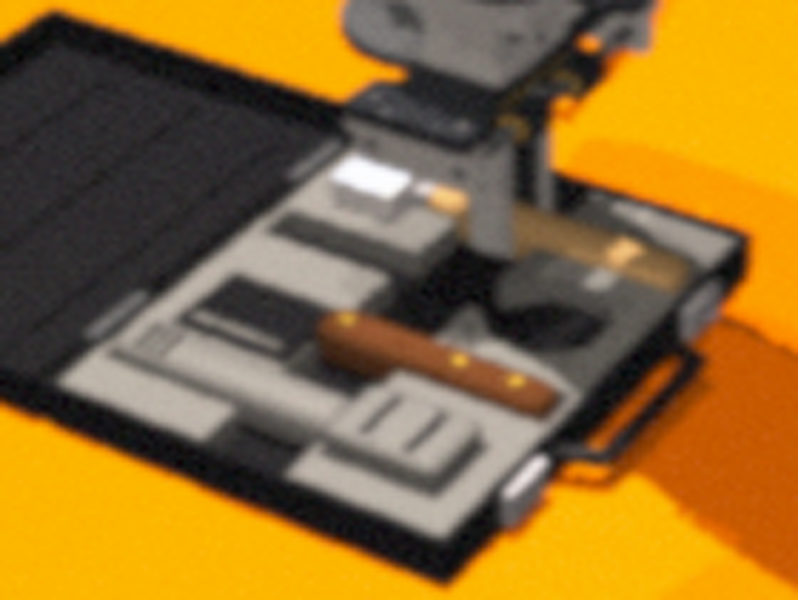

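Emit:
jog_arm --pt "0 0 0.001 0 0 0 0" --pt "0 0 0.002 0 0 0 0" --pt "0 0 0.002 0 0 0 0.1" --pt "0 0 0.002 0 0 0 0.45" --pt "0 0 0.002 0 0 0 0.45" --pt "0 0 0.002 0 0 0 0.45" --pt "0 0 0.03 0 0 0 0.45" --pt "0 0 0.08 0 0 0 0.3" --pt "-0.01 0 0.14 0 0 0 0" --pt "-0.06 -0.05 0.16 0 0 0 0"

```text
clock: 51.0
eef_pos: [479.8, -107.6, 135.1]
eef_rot: [3.14, -0.005, -0.008]
wrist_force: [0.8, -1.8, -0.4]
finger_gap: 15.4
```

Emit:
jog_arm --pt "-0.03 -0.02 0.02 0 0 0 0" --pt "-0.05 -0.05 0.04 0 0 0 0" --pt "-0.07 -0.09 0.06 0 0 0 0" --pt "-0.07 -0.13 0.06 0 0 0 0" --pt "-0.07 -0.17 0.06 0 0 0 0" --pt "-0.07 -0.2 0.06 0 0 0 0" --pt "-0.07 -0.2 0.06 0 0 0 0" --pt "-0.07 -0.2 0.06 0 0 0 0" --pt "-0.07 -0.2 0.06 0 0 0 0" --pt "-0.07 -0.2 0.06 0 0 0 0"

```text
clock: 52.25
eef_pos: [408.5, -307.4, 192.0]
eef_rot: [3.141, -0.0, -0.01]
wrist_force: [1.2, -1.1, 0.6]
finger_gap: 0.4
```

```bash
python3 - <<'E'
from tools import *
S=snap('side','s25f.png');T=snap('top','t25.png')
print(manip.read_state()['eef_pos'])
cv2.imwrite('pics/s25.png',cv2.resize(S['pixels'][230:350,230:370],None,fx=5.7,fy=5,interpolation=cv2.INTER_CUBIC)[:, :798])
cv2.imwrite('pics/t25c.png',cv2.resize(T['pixels'][190:310,220:360],None,fx=5.7,fy=5,interpolation=cv2.INTER_CUBIC)[:, :798])
E
```

```text
[ 408.46858605 -307.60654232  191.87880751]
```

View pics/s25.png

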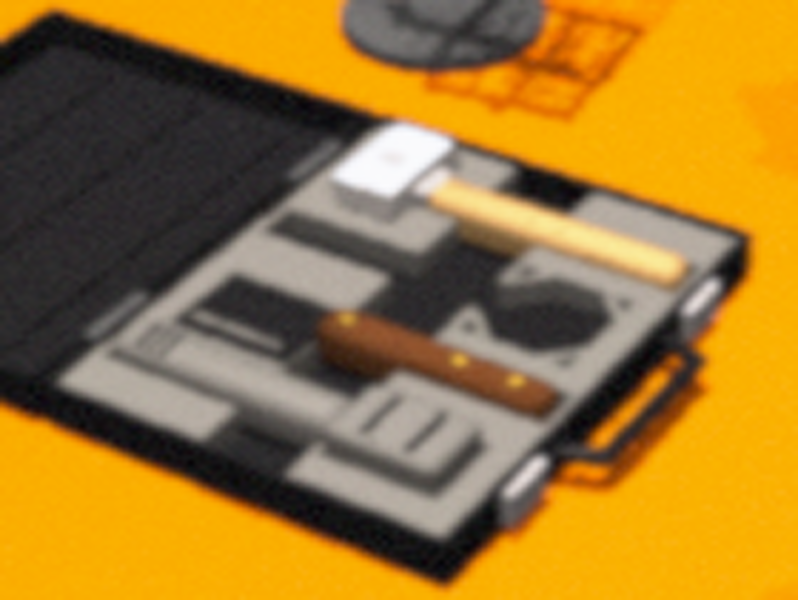

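View pics/t25c.png

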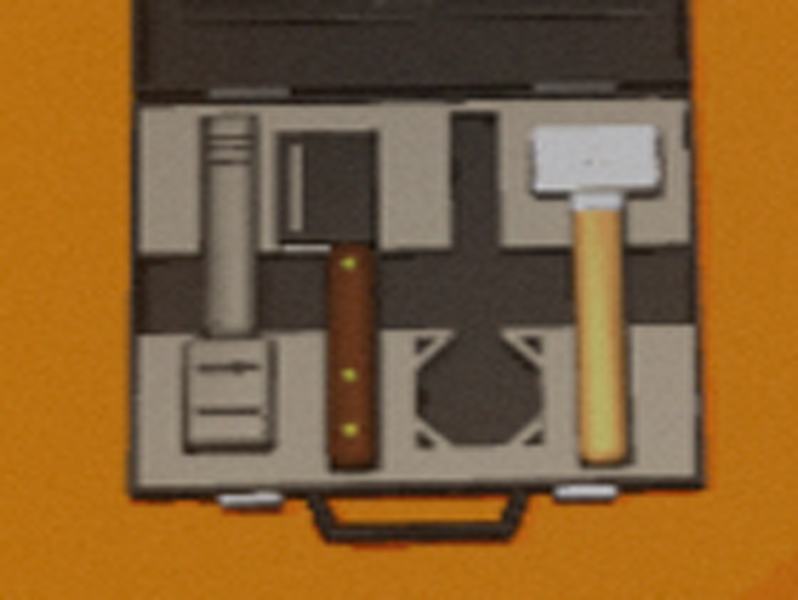

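View pics/t25.png

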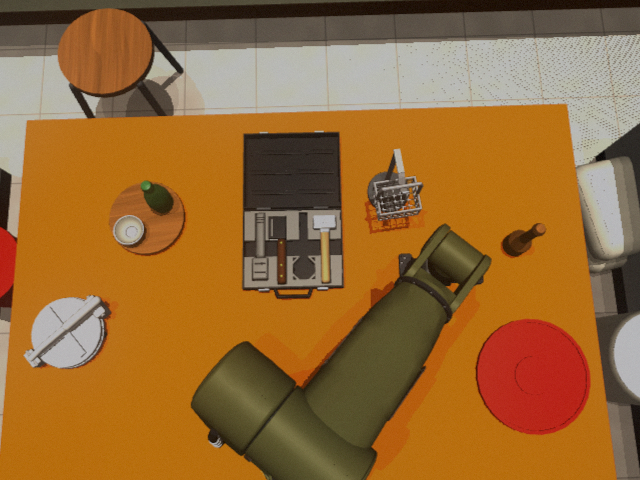

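Emit:
jog_arm --pt "0 0.05 0 0 0 0 0" --pt "0 0.1 0 0 0 0 0" --pt "0.01 0.15 0 0 0 0 0" --pt "0.03 0.2 0 0 0 0 0" --pt "0.06 0.25 0 0 0 0 0" --pt "0.1 0.295 0 0 0 0 0" --pt "0.14 0.335 -0.01 0 0 0 0" --pt "0.17 0.36 -0.05 0 0 0 0" --pt "0.187 0.3715 -0.1 0 0 0 0" --pt "0.187 0.3715 -0.15 0 0 0 0"

```text
clock: 53.6
eef_pos: [595.8, 64.7, 39.9]
eef_rot: [-3.142, -0.0, -0.01]
wrist_force: [0.1, 0.2, -0.4]
finger_gap: 0.2
```

Emit:
jog_arm --pt "0 0 -0.03 0 0 0 0" --pt "0 0 -0.04 0 0 0 0" --pt "0 0 -0.045 0 0 0 0" --pt "0 0 -0.048 0 0 0 0" --pt "0 0 -0.05 0 0 0 0" --pt "0 0 -0.051 0 0 0 0" --pt "0 0 -0.052 0 0 0 0" --pt "0 0 -0.053 0 0 0 0" --pt "0 0 -0.053 0 0 0 0" --pt "0 0 -0.053 0 0 0 0"

```text
clock: 54.85
eef_pos: [595.8, 63.6, -10.0]
eef_rot: [-3.142, -0.001, -0.011]
wrist_force: [-6.1, -0.8, 13.3]
finger_gap: 0.9
```

Emit:
jog_arm --pt "0 0 0.04 0 0 0 0" --pt "-0.04 -0.003 0.04 0 0 0 0" --pt "-0.09 -0.006 0.04 0 0 0 0" --pt "-0.145 -0.009 0.03 0 0 0 0" --pt "-0.145 -0.009 0.02 0 0 0 0" --pt "-0.145 -0.009 0.015 0 0 0 0" --pt "-0.145 -0.009 0.012 0 0 0 0" --pt "-0.145 -0.009 0.01 0 0 0 0" --pt "-0.145 -0.009 0.009 0 0 0 0" --pt "-0.145 -0.009 0.009 0 0 0 0"

```text
clock: 56.1
eef_pos: [451.6, 54.6, -0.2]
eef_rot: [3.142, -0.001, -0.011]
wrist_force: [-14.0, -1.5, 35.4]
finger_gap: 0.7
```

Emit:
jog_arm --pt "0 0 0.03 0 0 0 0" --pt "0 -0.03 0.05 0 0 0 0" --pt "0 -0.08 0.05 0 0 0 0" --pt "-0.001 -0.119 0.03 0 0 0 0" --pt "-0.001 -0.119 0.015 0 0 0 0" --pt "-0.001 -0.119 0.008 0 0 0 0" --pt "-0.001 -0.119 0.004 0 0 0 0" --pt "-0.001 -0.119 0.002 0 0 0 0" --pt "-0.001 -0.119 0.001 0 0 0 0" --pt "-0.001 -0.119 0.001 0 0 0 0"

```text
clock: 57.35
eef_pos: [449.8, -63.8, -0.0]
eef_rot: [-3.141, -0.001, -0.01]
wrist_force: [-5.7, 4.0, 14.8]
finger_gap: 0.2
```

Emit:
jog_arm --pt "0 0 0.03 0 0 0 0" --pt "0.03 0 0.05 0 0 0 0" --pt "0.08 0 0.05 0 0 0 0" --pt "0.13 0 0.05 0 0 0 0" --pt "0.153 -0.001 0.03 0 0 0 0" --pt "0.153 -0.001 0.02 0 0 0 0" --pt "0.153 -0.001 0.013 0 0 0 0" --pt "0.153 -0.001 0.01 0 0 0 0" --pt "0.153 -0.001 0.008 0 0 0 0" --pt "0.153 -0.001 0.007 0 0 0 0"

```text
clock: 58.6
eef_pos: [602.3, -65.4, 7.9]
eef_rot: [3.142, -0.001, -0.011]
wrist_force: [-13.0, 1.9, 23.6]
finger_gap: 0.4
```

Emit:
jog_arm --pt "0 0 0.03 0 0 0 0" --pt "0.005 0.04 0.05 0 0 0 0" --pt "0.01 0.09 0.05 0 0 0 0" --pt "0.015 0.14 0.05 0 0 0 0" --pt "0.0185 0.179 0.03 0 0 0 0" --pt "0.0185 0.179 0.01 0 0 0 0" --pt "0.0185 0.179 0 0 0 0 0" --pt "0.0185 0.179 -0.004 0 0 0 0" --pt "0.0185 0.179 -0.007 0 0 0 0" --pt "0.0185 0.179 -0.007 0 0 0 0"

```text
clock: 59.85
eef_pos: [621.3, 112.6, 0.1]
eef_rot: [3.141, -0.001, -0.012]
wrist_force: [-4.8, -2.6, 7.6]
finger_gap: 0.2
```

Emit:
jog_arm --pt "0 0 0.03 0 0 0 0" --pt "-0.03 0 0.05 0 0 0 0" --pt "-0.08 0 0.05 0 0 0 0" --pt "-0.13 0 0.05 0 0 0 0" --pt "-0.143 0.0015 0.03 0 0 0 0" --pt "-0.143 0.0015 0.02 0 0 0 0" --pt "-0.143 0.0015 0.013 0 0 0 0" --pt "-0.143 0.0015 0.009 0 0 0 0" --pt "-0.143 0.0015 0.007 0 0 0 0" --pt "-0.143 0.0015 0.006 0 0 0 0"

```text
clock: 61.1
eef_pos: [478.4, 114.9, 5.9]
eef_rot: [3.141, -0.001, -0.011]
wrist_force: [-10.2, -2.9, 26.0]
finger_gap: 0.5
```

Emit:
jog_arm --pt "0 0 0.03 0 0 0 0" --pt "0 0 0.08 0 0 0 0" --pt "0 0 0.14 0 0 0 0" --pt "-0.02 -0.03 0.2 0 0 0 0" --pt "-0.05 -0.08 0.2 0 0 0 0" --pt "-0.08 -0.13 0.2 0 0 0 0" --pt "-0.08 -0.18 0.2 0 0 0 0" --pt "-0.08 -0.22 0.2 0 0 0 0" --pt "-0.08 -0.27 0.2 0 0 0 0" --pt "-0.08 -0.32 0.2 0 0 0 0"

```text
clock: 62.35
eef_pos: [397.8, -206.8, 205.2]
eef_rot: [3.141, -0.001, -0.011]
wrist_force: [0.5, 1.0, -0.3]
finger_gap: 0.9
```

Emit:
jog_arm --pt "0 -0.03 0 0 0 0 0.3" --pt "0 -0.06 0 0 0 0 0.3" --pt "0 -0.06 0 0 0 0 0.3" --pt "0 -0.06 0 0 0 0 0.3" --pt "0 -0.06 0 0 0 0 0.3" --pt "0 -0.06 0 0 0 0 0.3" --pt "0 -0.06 0 0 0 0 0.3" --pt "0 -0.06 0 0 0 0 0.3" --pt "0 -0.06 0 0 0 0 0.3" --pt "0 -0.06 0 0 0 0 0.3"

```text
clock: 63.6
eef_pos: [397.9, -265.0, 204.8]
eef_rot: [-3.142, -0.0, -0.011]
wrist_force: [-0.3, -0.0, -0.0]
finger_gap: 28.2
```

```bash
python3 - <<'E'
from tools import *
S=snap('side','s30.png');T=snap('top','t30.png')
o=np.zeros((480,800,3),np.uint8)
o[:, :400]=cv2.resize(T['pixels'][120:320,220:440],(400,480));o[:,400:]=cv2.resize(S['pixels'][150:350,170:370],(400,480))
cv2.imwrite('pics/f30.png',o)
E
```

```text
(no output)
```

View pics/f30.png

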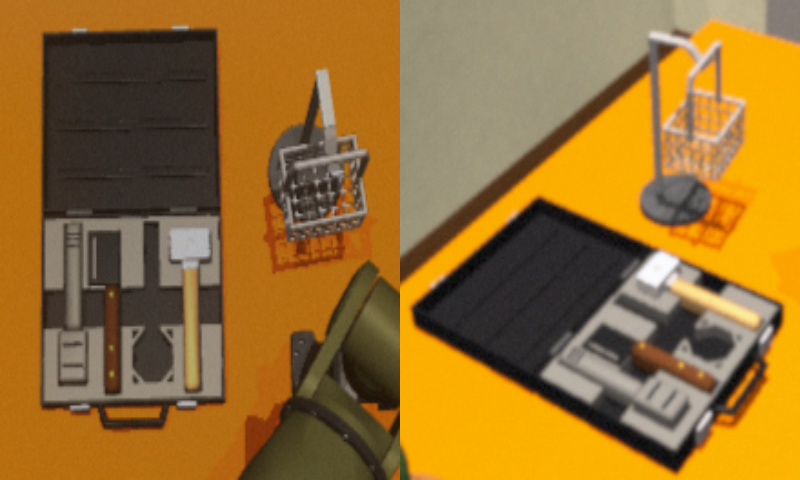

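View pics/t30.png

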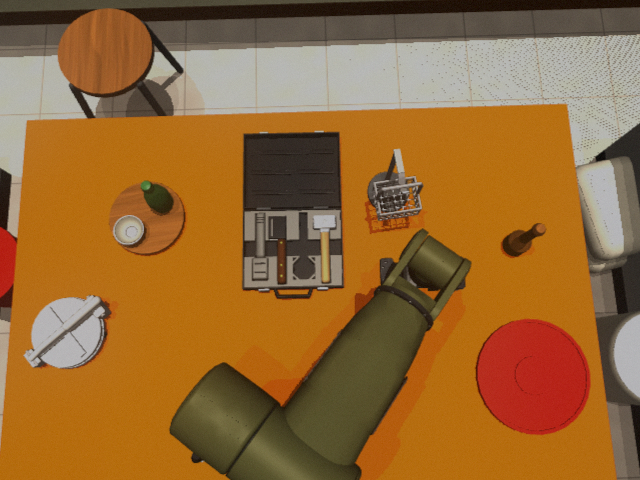

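```bash
python3 -c "
from cell import manip
print(manip.sign_off())"
```

```text
the job is handed in; nothing more can be done
None
```

The basket now hangs by its handle on the stand's hook. The sharpener, cleaver and mallet are home in their own cutouts. The squeezer was not on the table. I handed the job in at about 64 s.

**Last checks:**
- **Tool height:** I touched both ends of each tool with the shut fingers. Every top was within about 0.4 mm of its fully-home height, so all three are level on the floor of their cutouts.
- **Scene:** the last pictures show the basket still on the hook, and the masher, salt dish and cruet where they were. The arm was clear of everything.

**What went wrong or disagreed:**
- **Finger height:** the fingertips were about 36 mm higher than the reported tool position. My first attempt to grip the basket bar only pressed on top of it, at about 17 N. I corrected for the offset and used it in every later height, including the checks above.
- **Insertion:** the cleaver and mallet first touched the edge of their cutouts and needed a shift of 1 to 2 mm before they slid in.
- **Forces:** pushes peaked at about 38 N at the wrist, with the cleaver in the gripper. The highest in the height checks was about 35 N, on the cleaver's handle with the fingertips.
- **Mallet:** it was knocked about 3 cm aside during the run, so I measured it again before picking it up.

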